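# Load gauge blocks into a bench demagnetiser with a plunger-locked hatch

## Task

Load the bench demagnetiser and start it: pull up the spring plunger knob on its hatch and slide the hatch fully open, pull open the small instrument drawer, and lay every reference block from the drawer flat on the chamber floor, none on top of another. Then push the drawer fully shut, slide the hatch fully shut so that the plunger drops home into its hole, and only after that press the start button right down and let go. Never press it with the hatch open, and leave the stamp, the oil bottle and the tape measure where they stand.

Things in the scene. Friction and masses are not known exactly. Their poses are not given: they have to be found in the camera images.
- demagnetiser: Grey bench demagnetiser, fixed, low box 162 mm (x) by 364 mm (y), walls 56 mm high, with a small control housing behind (+x) whose top is also 56 mm high. Origin on the worktop under its middle, z up; x points away from the robot, y to the left, along the hatch's travel (the whole thing may be turned about z). The open-topped chamber is the -y half; the +y half is a closed deck over which the hatch slides.
- chamber_floor (a point): Centre of the chamber's floor, at its surface, 12 mm above the worktop; axes as the demagnetiser's. The chamber is 130 mm in x by 164 mm in y with vertical walls 44 mm deep; with the hatch fully open it is clear from above.
- hatch (a joint): Aluminium cover plate (156 by 180 mm, 5 mm thick, top 62 mm above the worktop), m along the demagnetiser's +y: 0 = fully shut, 0.170 = fully open. Friction about 1.5 N. It carries the plunger near its front edge; the plunger's pin locks it at 0 and at 0.170, and rides on the rail in between (about 5 N down force, hardly any drag).
- plunger (a joint): Spring index plunger on the hatch, m upward: 0 = pin home, fully in a hole (or 0.008 = pin resting on the rail between the holes), 0.012 = fully pulled up. The hatch is free only above about 0.008; hold the knob up to move the hatch out of a hole. The spring pulls down with 2.5 N at 0 and 5.5 N at 0.012; let go of over a hole the pin drops in by itself.
- knob_grip (a point): Centre of the plunger's round black knob, to be gripped: 25 mm diameter (28 mm at the rim on top), 24 mm tall, its top 12 mm above this point; with the plunger home the point is 83 mm above the worktop, 21 mm above the hatch plate, and under the knob stands a 20 mm wide bush. Moves with the hatch and the plunger. Axes as the demagnetiser's.
- start_button (a joint): Start button of the demagnetiser, m downward: 0 = released, 0.006 = right down; spring, about 1.5 N at the start and 5 N right down.
- start_button_top (a point): Centre of the top of the round 30 mm start button on the control housing behind the chamber, about 78 mm above the worktop; press straight down.
- drawer_box: Grey instrument cabinet with one drawer, fixed, 170 mm deep (x), 340 mm wide (y), 75 mm high. Origin on the worktop under its middle; x points from the front into the cabinet (away from the robot), y to the left, z up. Its top plate's front edge is at x = -70 mm.
- drawer_box_drawer0 (a joint): The drawer, m pulled out along the cabinet's -x: 0 = shut, 0.135 = fully open; stays where it is left, friction about 1 N. The drawer's floor is 22 mm above the worktop, its walls end 53 mm above the worktop; inside it measures 125 mm (x) by 298 mm (y), its middle is 118 mm behind the handle bar, and fully open all of it is clear from above. The drawer's front is 63 mm high.
- drawer_box_drawer0_handle (a point): Middle of the drawer's straight bar handle: 11 mm thick, 120 mm long along the cabinet's y, its centre line 35 mm in front of the drawer's front, 42 mm above the worktop; free above and below. Axes as the cabinet's.
- block_a_centre (a point): A plain grey-white steel reference block, 35 x 50 x 12 mm, centre point. Its x axis runs along the 35 mm side, y along the 50 mm side, z up. One of up to four blocks that may lie flat in the drawer; in some starts it is absent (None).
- block_b_centre (a point): A plain grey-white steel reference block, 35 x 50 x 12 mm, centre point. Its x axis runs along the 35 mm side, y along the 50 mm side, z up. One of up to four blocks that may lie flat in the drawer; in some starts it is absent (None).
- block_c_centre (a point): A plain grey-white steel reference block, 40 x 40 x 18 mm, centre point. Its x axis runs along the 40 mm side, y along the 40 mm side, z up. One of up to four blocks that may lie flat in the drawer; in some starts it is absent (None).
- block_d_centre (a point): A plain grey-white steel reference block, 40 x 40 x 18 mm, centre point. Its x axis runs along the 40 mm side, y along the 40 mm side, z up. One of up to four blocks that may lie flat in the drawer; in some starts it is absent (None).
- stamp: Bystander, an inspection stamp with a wooden knob, 62 mm tall; the point is its origin, at the centre of its underside. Leave it alone.
- oil: Bystander, a small amber bottle, 32 mm wide, 77 mm tall; the point is its origin, at the centre of its underside. Leave it alone.
- tape: Bystander, a yellow tape measure, 34 x 85 x 63 mm; the point is its origin, at the centre of its underside. Leave it alone.

How it is judged:
On the way, in this order (a step that is already met when the one before it is completed fails the run):
1. the hatch has been freed and slid open (value of joint hatch above 0.15 m), for 0.2 s.
2. every block lies flat in the chamber (x of block_a_centre in the frame of chamber_floor between -0.052 and 0.052 m and y of block_a_centre in the frame of chamber_floor between -0.068 and 0.068 m and z of block_a_centre in the frame of chamber_floor between 0 and 0.014 m and x of block_b_centre in the frame of chamber_floor between -0.052 and 0.052 m and y of block_b_centre in the frame of chamber_floor between -0.068 and 0.068 m and z of block_b_centre in the frame of chamber_floor between 0 and 0.014 m and x of block_c_centre in the frame of chamber_floor between -0.052 and 0.052 m and y of block_c_centre in the frame of chamber_floor between -0.068 and 0.068 m and z of block_c_centre in the frame of chamber_floor between 0 and 0.014 m and x of block_d_centre in the frame of chamber_floor between -0.052 and 0.052 m and y of block_d_centre in the frame of chamber_floor between -0.068 and 0.068 m and z of block_d_centre in the frame of chamber_floor between 0 and 0.014 m), for 0.2 s.
3. drawer shut, hatch shut and plunger home (value of joint hatch below 0.004 m and value of joint plunger below 0.002 m and value of joint drawer_box_drawer0 below 0.006 m), for 0.2 s.
4. the start button is pressed right down (value of joint start_button above 0.0045 m), for 0.05 s.
At the end, for the whole second after the job is handed in: Every block that was in the drawer lies at rest flat on the chamber floor (not stacked, not on edge), the drawer is shut (within 6 mm), the hatch is shut (within 4 mm) with its plunger home (within 2 mm), and the start button has been pressed and released (all of step 2 and all of step 3 and value of joint start_button below 0.002 m and linear speed of each of block_a, block_b, block_c, block_d below 0.02 m/s); the robot touches nothing.
It fails at once if the start button is pressed while the hatch is not shut (value of joint start_button above 0.003 m and value of joint hatch above 0.006 m).
It fails at once if a bystander is disturbed (moved more than 30 mm) (distance of any of stamp, oil, tape from where it was at the start of the episode above 0.03 m).
Of block_a, block_b, block_c, block_d only 3 to 4 are there at a start; the rules pass over those that are not, and their reading is None.
At some moment in a run one of block_a, block_b, block_c, block_d may be knocked a few centimetres aside while the robot is not near it.
Once in a run the grip may slacken for a moment while it holds something.
It also fails if it takes over 208 s, if anything falls off the work surface, if the arm or the gripper's body presses on something with over 40 N, if the wrist force passes 120 N, or if a joint passes its speed limit or range.

## Robot

A 6-joint arm with a two-finger parallel gripper is mounted at the origin on a cart in front of the work surface, level with it; the furniture and walls round the work are solid. World frame = base frame: x ahead of the robot, y to its left, z up, the work surface at z = 0. Lengths are in m, angles in rad, forces in N, time in s.
With the tool pointing down it reaches from about 0.35 to 0.85 m from the base axis. Payload 8.1 kg.
Tool frame: the origin (TCP) lies midway between the tips of the shut fingers; the grasp point (between the pads) lies 19 mm behind it (robot.tcp_to_grasp is the distance from the TCP to the grasp point, in m); z points along the fingers, y is the direction in which the jaws open and shut (so a half turn about z gives the same grasp; the last joint's range is limited). The gripper opens to 93 mm and grips with 3 to 60 N. Pads are 15 mm wide; open, the fingers measure 128 mm over their backs; the gripper's body (75 mm by 188 mm) begins 65 mm behind the grasp point.
Start: joints at [-1.354, 0.13, 1.488, -0, 1.523, -0.085], TCP at [0.178, -0.573, 0.219] pointing down, gripper open.
Joint ranges: [-2.96, 2.96], [-0.89, 2.26], [0.02, 2.5], [-1.34, 4.48], [0, 2.73], [-2.66, 2.66]. Speed limits (rad/s): [2.39, 2.39, 2.79, 3.14, 3.14, 3.14].

## Interface

Orientations are given as a rotation vector (axis times angle).
In Python, from plant import robot gives the robot as it stands.
- The arm moves only by the tool send_rows, never from a script. Its argument "series" is a list of rows, each an object of numbers: "wx", "wy", "wz": the turn, a rotation vector about the world's x, y, z in rad; "dx", "dy", "dz": the shift along the world's x, y, z in cm; "fingers": the closure in counts, from 0 (fully open) to 255 (shut). In form: [{"wx": .., "wy": .., "wz": .., "dx": .., "dy": .., "dz": .., "fingers": ..}, ...]. A call has 1 to 20 rows; each row shifts and turns the pose as measured when the row begins; what a row does not reach is not made up. A row lasts 1/12 s, in which the tool goes at most 41.7 mm and 7.16 degrees, less where a joint would pass 70% of its speed; a pose out of reach is approached as far as the arm can. A call is refused whole if a number of a shift passes 4.17 or a number of a turn 0.125, either way. A call with a gripper value outside its range is refused whole. The fingers move at their own pace and stop on an object; "newtons" is the grip in N (left out, the last holds). Time passes only in rows, so rows that do not move let the fingers close. It gives the time, the measured TCP pose, the force and the opening at its end, in the units of the state.
- robot.read_state(): the state, without advancing time (a new reading comes with each control period).
- robot.read_camera(name): name is "side" or "top" or "wrist"; returns the picture (400x640x3 uint8, red, green, blue); there is no depth.
- robot.camera_info(name): a dict with "intrinsics" (3x3 intrinsics, pixels), "extrinsics" (4x4, takes a point from world to camera coordinates); the wrist camera has in their place "tool_from_camera" (4x4, takes a point from camera to tool coordinates, whose origin is the TCP and whose axes are the flange's). Camera axes: x right, y up, looking along -z (the intrinsics and any distortion apply to the point x, -y, -z); pixel columns grow to the right and rows downward; lengths in m; the calibration is good to about 2 mm. The wrist camera is an equidistant fisheye: a pixel r from the principal point sees the ray r / f radians off the axis. A picture is of the moment at which its call begins: read the wrist's pose just before it. camera_info takes no time and is no camera call.
- robot.close_job(): hands the job in, once; it reports no verdict.
The state is a dict: "t": time; "q": joint angles; "dq": joint speeds; "joint_torque": joint torques, N m; "tool_pos": TCP position; "orientation": TCP orientation; "force": force on the tool from outside, world axes, zero at the start; "wrist_torque": the same for the moment, N m; "opening": finger opening in m.
Only numpy, scipy, OpenCV 4.12 (cv2) and the standard library are available. Lean on these libraries where they do the work, as an engineer would, in place of code of your own. Each camera call takes 0.05 s, during which the arm holds its last target.

## Working session

There is one attempt and no reset: what is moved stays moved. The work goes in short steps, Python scripts to look and compute and a tool call to move; the robot and the scene stay as the last step left them, time stands still between calls to the robot, and variables do not carry over. Pictures are saved under pics/ and viewed, and the job is handed in when it is done.

Besides the shell and the picture viewer there is one more tool, called after "Call:" by a JSON object that holds its "op" and its "data", one argument or row to a line. send_rows: Moves the arm, as the interface text tells. Its arguments: {"type":"object","properties":{"series":{"type":"array","items":{"type":"object","properties":{"wx":{"type":"number"},"wy":{"type":"number"},"wz":{"type":"number"},"dx":{"type":"number"},"dy":{"type":"number"},"dz":{"type":"number"},"fingers":{"type":"number"}}}},"newtons":{"type":"number"}},"required":["series"]}

```bash
ls; mkdir -p pics; python3 - <<'E'
from plant import robot
import cv2
print(robot.read_state())
for n in("side","top","wrist"):
    print(n,robot.camera_info(n))
    cv2.imwrite(f"pics/{n}0.png",robot.read_camera(n)[:,:,::-1])
E
```

```text
pics
{'t': 0.0, 'q': array([-1.35444557e+00,  1.31164237e-01,  1.48927392e+00, -1.03396955e-05,
        1.52300829e+00, -8.54302373e-02]), 'dq': array([ 0.00054637, -0.00115336, -0.00020483, -0.00174675, -0.00036875,
        0.00060452]), 'joint_torque': array([ 2.30771955e-03, -5.59843969e+01, -4.91753304e+01,  7.69975665e-02,
        3.53897712e-02, -1.89236553e-04]), 'tool_pos': array([ 0.17820935, -0.5723226 ,  0.21758857]), 'orientation': array([-3.10406839e+00, -4.71962535e-01,  2.06546059e-04]), 'force': array([ 0.91777227, -0.4250489 , -0.43309825]), 'wrist_torque': array([0.02606491, 0.01304284, 0.02603348]), 'opening': 0.09312608677325157}
side {'intrinsics': array([[400.0361454 ,   0.        , 324.01592959],
       [  0.        , 400.0361454 , 200.65253368],
       [  0.        ,   0.        ,   1.        ]]), 'extrinsics': array([[-0.89904475, -0.43751559,  0.0172813 ,  0.52235966],
       [ 0.21750411, -0.41199593,  0.88484536, -0.18638706],
       [-0.38001382,  0.79927433,  0.46556422, -1.35771048],
       [ 0.        ,  0.        ,  0.        ,  1.        ]])}
top {'i
[... 264 characters left out ...]
0.00733311,  0.11989632, -0.56994804],
       [-0.119939  , -0.00568467,  0.99276499, -1.62392411],
       [ 0.        ,  0.        ,  0.        ,  1.        ]])}
wrist {'intrinsics': array([[309.70691629,   0.        , 322.64918807],
       [  0.        , 309.70691629, 200.82385361],
       [  0.        ,   0.        ,   1.        ]]), 'tool_from_camera': array([[ 1.47432821e-03,  9.65705770e-01,  2.59634727e-01,
         7.25640625e-02],
       [ 9.99998909e-01, -1.40077553e-03, -4.68310219e-04,
        -3.70141531e-04],
       [-8.85599094e-05,  2.59635134e-01, -9.65706782e-01,
        -1.65460071e-01],
       [ 0.00000000e+00,  0.00000000e+00,  0.00000000e+00,
         1.00000000e+00]])}
```

View pics/top0.png

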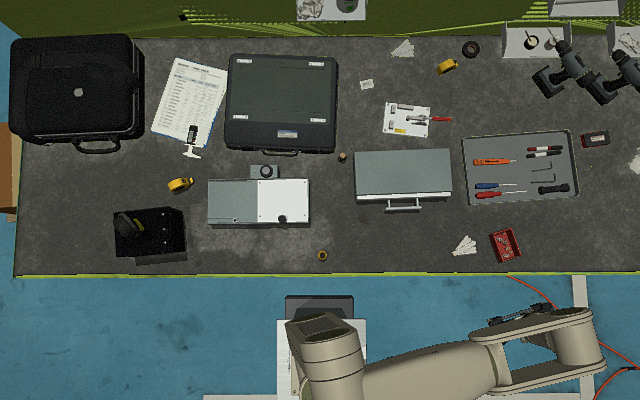

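View pics/side0.png

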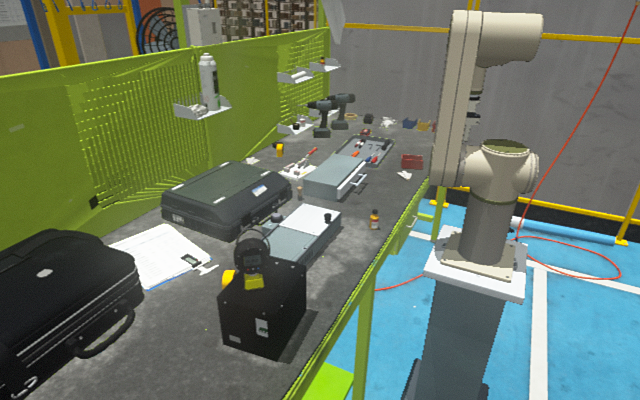

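View pics/wrist0.png

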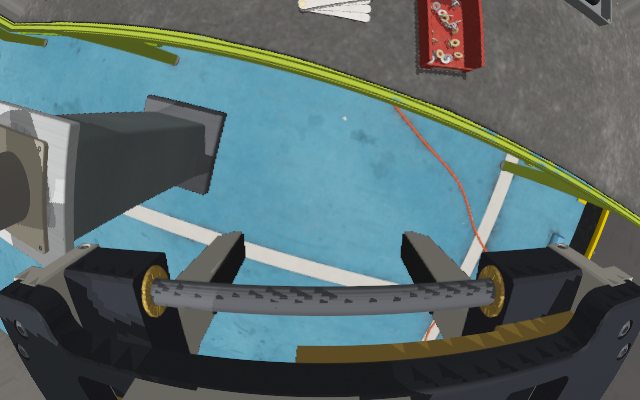

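```bash
cat > h.py <<'E'
from plant import robot
import cv2, numpy as np
from scipy.spatial.transform import Rotation as R
def save(n,im,crop=None,s=1):
    if crop: x0,y0,x1,y1=crop; im=im[y0:y1,x0:x1]
    im=cv2.resize(im,None,fx=s,fy=s,interpolation=cv2.INTER_CUBIC)
    cv2.imwrite(f"pics/{n}.png",im[:,:,::-1])
def fixed(name):
    c=robot.camera_info(name); return c["intrinsics"],c["extrinsics"]
def pix2w(name,u,v,z):
    """intersect pixel ray with plane z (fixed cams)"""
    K,E=fixed(name); d=np.array([(u-K[0,2])/K[0,0],-(v-K[1,2])/K[1,1],-1.])
    Rm=E[:3,:3]; o=-Rm.T@E[:3,3]; r=Rm.T@d
    return o+r*(z-o[2])/r[2]
def w2pix(name,p):
    K,E=fixed(name); c=E[:3,:3]@np.asarray(p)+E[:3,3]
    return np.array([K[0,2]+K[0,0]*c[0]/-c[2],K[1,2]+K[1,1]*(-c[1])/-c[2]])
def wpose():
    s=robot.read_state(); T=np.eye(4); T[:3,:3]=R.from_rotvec(s["orientation"]).as_matrix(); T[:3,3]=s["tool_pos"]
    c=robot.camera_info("wrist"); return T@c["tool_from_camera"],c["intrinsics"]
def wpix2w(Tc,K,u,v,z):
    dx,dy=(u-K[0,2]),(v-K[1,2]); r=np.hypot(dx,dy); th=r/K[0,0]
    d=np.array([np.sin(th)*dx/max(r,1e-9),-np.sin(th)*dy/max(r,1e-9),-np.cos(th)])
    w=Tc[:3,:3]@d; o=Tc[:3,3]; return o+w*(z-o[2])/w[2]
def w2wpix(Tc,K,p):
    c=Tc[:3,:3].T@(np.asarray(p)-Tc[:3,3]); x,y,z=c[0],-c[1],-c[2]
    r=np.hypot(x,y); th=np.arctan2(r,z); return np.array([K[0,2]+K[0,0]*th*x/r,K[1,2]+K[0,0]*th*y/r])
E
python3 - <<'E'
from h import *
im=cv2.imread("pics/top0.png")[:,:,::-1]
save("topz",im,(160,140,360,280),4)
save("topz2",im,(330,130,470,230),5)
E
```

```text
(no output)
```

View pics/topz.png

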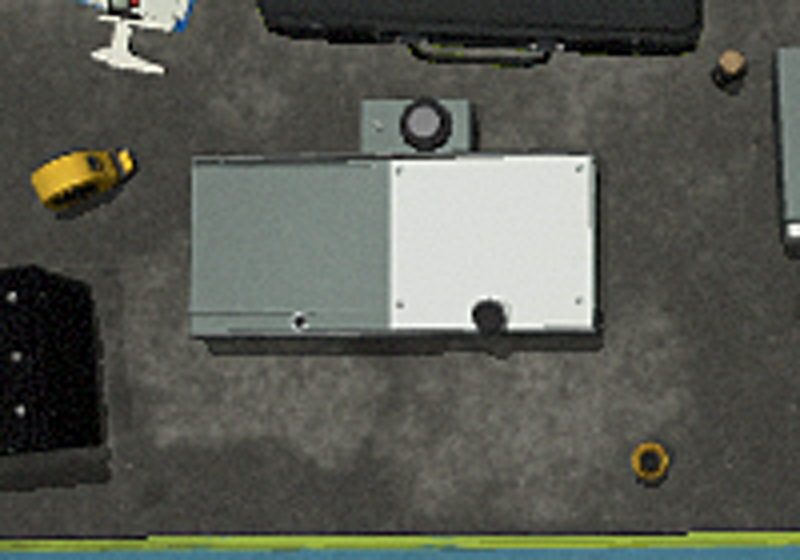

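View pics/topz2.png

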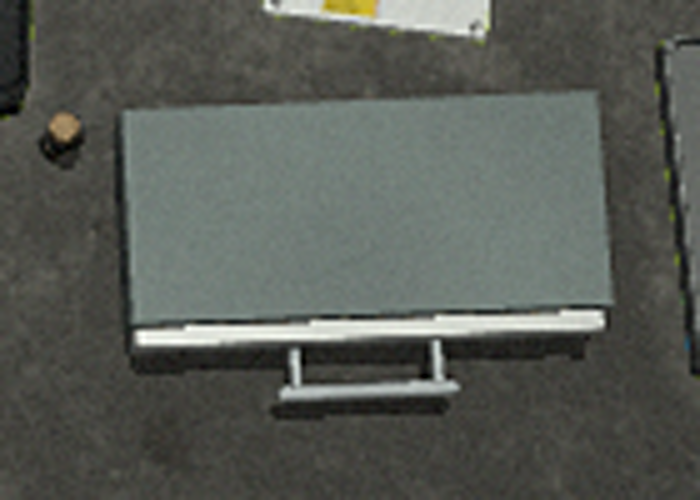

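```bash
python3 - <<'E'
from h import *
np.set_printoptions(precision=4,suppress=True)
def a(u,v,z): return pix2w("top",(u+.5)/4-.5+160,(v+.5)/4-.5+140,z)
def b(u,v,z): return pix2w("top",(u+.5)/5-.5+330,(v+.5)/5-.5+130,z)
for n,p in dict(knob=(489,314,.095),button=(425,123,.078),h1=(391,157,.062),h2=(594,157,.062),h3=(594,328,.062),h4=(391,328,.062),d1=(192,157,.056),d2=(192,332,.056),pinhole=(299,321,.056),stamp=(732,60,.06),oil=(650,460,.077),tape=(80,180,.063)).items(): print(n,a(*p))
for n,p in dict(c1=(123,110,.075),c2=(597,92,.075),c3=(611,303,.075),c4=(135,323,.075),ha=(280,393,.0475),hb=(458,386,.0475),fr1=(135,338,.063),fr2=(605,320,.063)).items(): print(n,b(*p))
E
```

```text
knob [0.5059 0.1364 0.095 ]
button [0.6781 0.1947 0.078 ]
h1 [0.6504 0.2267 0.062 ]
h2 [0.649  0.0448 0.062 ]
h3 [0.4956 0.0457 0.062 ]
h4 [0.4969 0.2256 0.062 ]
d1 [0.6529 0.4067 0.056 ]
d2 [0.4951 0.4034 0.056 ]
pinhole [0.5042 0.3083 0.056 ]
stamp [ 0.7371 -0.0801  0.06  ]
oil [ 0.3792 -0.0025  0.077 ]
tape [0.6316 0.505  0.063 ]
c1 [ 0.7444 -0.1207  0.075 ]
c2 [ 0.7548 -0.4595  0.075 ]
c3 [ 0.6023 -0.4629  0.075 ]
c4 [ 0.5906 -0.1264  0.075 ]
ha [ 0.543  -0.2318  0.0475]
hb [ 0.5471 -0.3593  0.0475]
fr1 [ 0.5814 -0.1273  0.063 ]
fr2 [ 0.5919 -0.4618  0.063 ]
```

Call:
{"op": "send_rows", "data": {
  "series": [
    {"dx": 1.6, "dy": 3.4, "wz": -0.1},
    {"dx": 1.6, "dy": 3.4, "wz": -0.1},
    {"dx": 1.6, "dy": 3.4, "wz": -0.1},
    {"dx": 1.6, "dy": 3.4},
    {"dx": 1.6, "dy": 3.4},
    {"dx": 1.6, "dy": 3.4},
    {"dx": 1.6, "dy": 3.4},
    {"dx": 1.6, "dy": 3.4},
    {"dx": 1.6, "dy": 3.4},
    {"dx": 1.6, "dy": 3.4},
    {"dx": 1.6, "dy": 3.4},
    {"dx": 1.6, "dy": 3.4},
    {"dx": 1.6, "dy": 3.4},
    {"dx": 1.6, "dy": 3.4},
    {"dx": 1.6, "dy": 3.4},
    {"dx": 1.6, "dy": 3.4},
    {"dx": 1.6, "dy": 3.4},
    {"dx": 1.6, "dy": 3.4},
    {"dx": 1.6, "dy": 3.4},
    {"dx": 1.6, "dy": 3.4}
  ],
  "newtons": 30
}}

```text
schema error: expected keys wx, wy, wz, dx, dy, dz, fingers
```

```bash
cat > st.py <<'E'
from h import *
def show():
    s=robot.read_state(); np.set_printoptions(precision=4,suppress=True)
    M=R.from_rotvec(s["orientation"]).as_matrix()
    # residual rotation to target diag(1,-1,-1)
    D=np.diag([1,-1,-1.])
    print("t %.2f"%s["t"],"pos",s["tool_pos"],"err_rot(to straight)",R.from_matrix(D@M.T).as_rotvec(),"F",s["force"],"open %.4f"%s["opening"],"j6 %.2f"%s["q"][5])
if __name__=="__main__": show()
E
python3 - <<'E'
from st import *
show()
Tc,K=wpose(); im=robot.read_camera("wrist"); save("w1",im)
print(w2wpix(Tc,K,[.5059,.1364,.095]),w2wpix(Tc,K,[.678,.1947,.078]))
im=robot.read_camera("side"); save("s1",im,(150,180,400,380),3)
E
```

```text
t 0.15 pos [ 0.1782 -0.5724  0.2178] err_rot(to straight) [-0.0015 -0.0001 -0.3018] F [-0.4562  0.832   0.8271] open 0.0929 j6 -0.09
[  6.1894 -79.0392] [  37.9252 -137.0609]
```

View pics/w1.png

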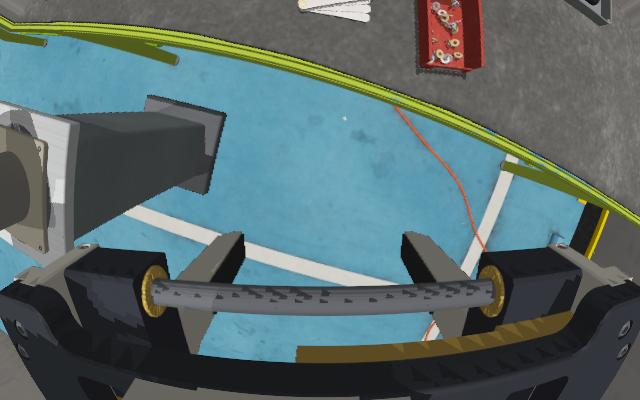

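View pics/s1.png

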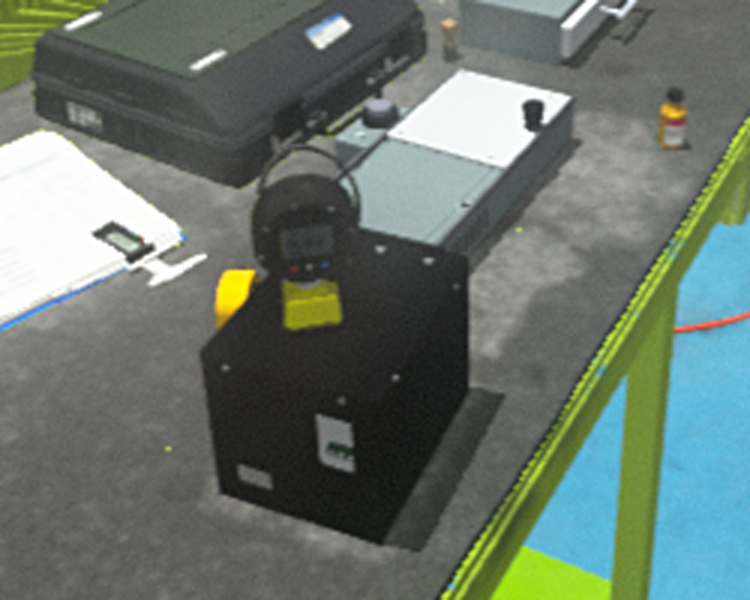

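```bash
python3 - <<'E'
from h import *
np.set_printoptions(precision=4,suppress=True)
for n,u,v,z in [("b1",383,543,0),("b2",470,390,0),("b3",222,493,0)]:
    p=pix2w("side",u/3+150,v/3+180,z); print(n,p)
    for zz in (.1,.12,.14,.16,.18,.2): print(zz,(w2pix("side",[p[0],p[1],zz])-[150,180])*3)
for z in (.12,.16,.18): print(z,pix2w("top",187,210,z),pix2w("top",187,252,z),pix2w("top",113,252,z))
E
```

```text
b1 [0.3747 0.6778 0.    ]
0.1 [378.1748 451.0986]
0.12 [377.15   431.5806]
0.14 [376.1038 411.6555]
0.16 [375.0357 391.3107]
0.18 [373.9447 370.5326]
0.2 [372.8303 349.3073]
b2 [0.3943 0.494  0.    ]
0.1 [469.6725 304.7226]
0.12 [469.6035 286.7655]
0.14 [469.5333 268.4892]
0.16 [469.4618 249.8851]
0.18 [469.3891 230.9442]
0.2 [469.315  211.6574]
b3 [0.5211 0.6948 0.    ]
0.1 [209.529  402.7079]
0.12 [206.8873 383.5813]
0.14 [204.1929 364.0739]
0.16 [201.4444 344.1741]
0.18 [198.64 323.87]
0.2 [195.7781 303.1492]
0.12 [0.5341 0.4603 0.12  ] [0.3908 0.4565 0.12  ] [0.3925 0.7083 0.12  ]
0.16 [0.5299 0.4491 0.16  ] [0.3903 0.4455 0.16  ] [0.392  0.6908 0.16  ]
0.18 [0.5278 0.4435 0.18  ] [0.3901 0.4399 0.18  ] [0.3917 0.682  0.18  ]
```

Call:
{"op": "send_rows", "data": {
  "series": [
    {"wx": 0, "wy": 0, "wz": -0.1, "dx": 1.6, "dy": 3.4, "dz": 0, "fingers": 0},
    {"wx": 0, "wy": 0, "wz": -0.1, "dx": 1.6, "dy": 3.4, "dz": 0, "fingers": 0},
    {"wx": 0, "wy": 0, "wz": -0.1, "dx": 1.6, "dy": 3.4, "dz": 0, "fingers": 0},
    {"wx": 0, "wy": 0, "wz": 0, "dx": 1.6, "dy": 3.4, "dz": 0, "fingers": 0},
    {"wx": 0, "wy": 0, "wz": 0, "dx": 1.6, "dy": 3.4, "dz": 0, "fingers": 0},
    {"wx": 0, "wy": 0, "wz": 0, "dx": 1.6, "dy": 3.4, "dz": 0, "fingers": 0},
    {"wx": 0, "wy": 0, "wz": 0, "dx": 1.6, "dy": 3.4, "dz": 0, "fingers": 0},
    {"wx": 0, "wy": 0, "wz": 0, "dx": 1.6, "dy": 3.4, "dz": 0, "fingers": 0},
    {"wx": 0, "wy": 0, "wz": 0, "dx": 1.6, "dy": 3.4, "dz": 0, "fingers": 0},
    {"wx": 0, "wy": 0, "wz": 0, "dx": 1.6, "dy": 3.4, "dz": 0, "fingers": 0},
    {"wx": 0, "wy": 0, "wz": 0, "dx": 1.6, "dy": 3.4, "dz": 0, "fingers": 0},
    {"wx": 0, "wy": 0, "wz": 0, "dx": 1.6, "dy": 3.4, "dz": 0, "fingers": 0},
    {"wx": 0, "wy": 0, "wz": 0, "dx": 1.6, "dy": 3.4, "dz": 0, "fingers": 0},
    {"wx": 0, "wy": 0, "wz": 0, "dx": 1.6, "dy": 3.4, "dz": 0, "fingers": 0},
    {"wx": 0, "wy": 0, "wz": 0, "dx": 1.6, "dy": 3.4, "dz": 0, "fingers": 0},
    {"wx": 0, "wy": 0, "wz": 0, "dx": 1.6, "dy": 3.4, "dz": 0, "fingers": 0}
  ],
  "newtons": 30
}}

```text
t: 1.58
tool_pos: [0.4351, -0.007, 0.2144]
orientation: [-3.139, 0.041, -0.006]
force: [1.1, -1.5, 0.2]
opening: 0.0928
```

Call:
{"op": "send_rows", "data": {
  "series": [
    {"wx": 0, "wy": 0, "wz": 0, "dx": 1.7, "dy": 3.5, "dz": 0, "fingers": 0},
    {"wx": 0, "wy": 0, "wz": 0, "dx": 1.7, "dy": 3.5, "dz": 0, "fingers": 0},
    {"wx": 0, "wy": 0, "wz": 0, "dx": 1.7, "dy": 3.5, "dz": 0, "fingers": 0},
    {"wx": 0, "wy": 0, "wz": 0, "dx": 1.4, "dy": 2.5, "dz": 0, "fingers": 0},
    {"wx": 0, "wy": 0, "wz": 0, "dx": 0, "dy": 0, "dz": 0, "fingers": 0},
    {"wx": 0, "wy": 0, "wz": 0, "dx": 0, "dy": 0, "dz": 0, "fingers": 0}
  ]
}}

```text
t: 2.08
tool_pos: [0.5029, 0.1385, 0.214]
orientation: [-3.137, 0.027, -0.009]
force: [0.2, -1.2, 0.2]
opening: 0.0929
```

```bash
python3 - <<'E'
from st import *
show()
Tc,K=wpose(); im=robot.read_camera("wrist"); save("w1",im)
print(w2wpix(Tc,K,[.5059,.1364,.095]),w2wpix(Tc,K,[.678,.1947,.078]))
np.savez("w1.npz",Tc=Tc,K=K)
E
```

```text
t 2.08 pos [0.5029 0.1385 0.214 ] err_rot(to straight) [-0.0045  0.0058  0.0173] F [ 0.2462 -1.2497  0.2274] open 0.0929 j6 1.76
[325.8943 194.285 ] [263.845   21.8295]
```

View pics/w1.png

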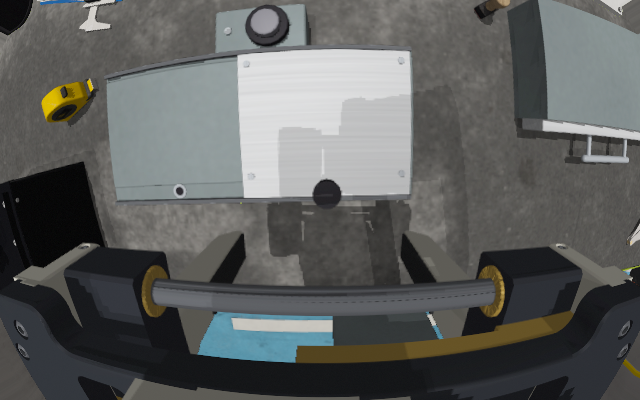

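Call:
{"op": "send_rows", "data": {
  "series": [
    {"wx": 0, "wy": 0, "wz": 0.017, "dx": 0.3, "dy": -0.25, "dz": -3.5, "fingers": 0},
    {"wx": 0, "wy": 0, "wz": 0, "dx": 0, "dy": 0, "dz": -3.5, "fingers": 0},
    {"wx": 0, "wy": 0, "wz": 0, "dx": 0, "dy": 0, "dz": -3.5, "fingers": 0},
    {"wx": 0, "wy": 0, "wz": 0, "dx": 0, "dy": 0, "dz": -2.5, "fingers": 0},
    {"wx": 0, "wy": 0, "wz": 0, "dx": 0, "dy": 0, "dz": 0, "fingers": 0},
    {"wx": 0, "wy": 0, "wz": 0, "dx": 0, "dy": 0, "dz": 0, "fingers": 0}
  ]
}}

```text
t: 2.63
tool_pos: [0.5058, 0.1295, 0.0838]
orientation: [-3.137, 0.009, -0.021]
force: [-0.3, 0.5, 0.2]
opening: 0.093
```

```bash
python3 - <<'E'
from st import *
show()
Tc,K=wpose(); im=robot.read_camera("wrist"); save("w2",im)
print(w2wpix(Tc,K,[.5059,.1364,.095]))
E
```

```text
t 2.63 pos [0.5058 0.1295 0.0838] err_rot(to straight) [-0.0045  0.0132  0.0058] F [-0.3444  0.4949  0.1954] open 0.0930 j6 1.73
[310.7844 255.0028]
```

View pics/w2.png

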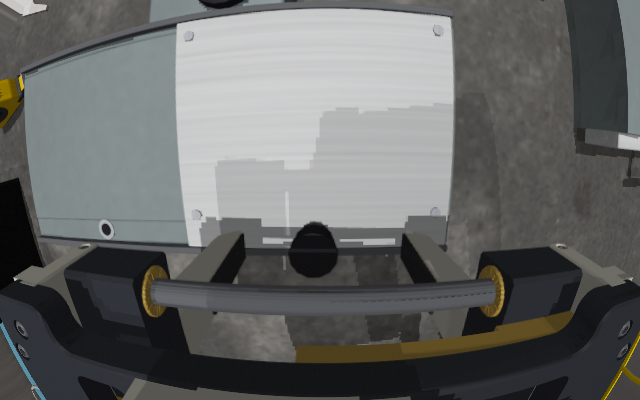

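Call:
{"op": "send_rows", "data": {
  "series": [
    {"wx": 0, "wy": 0.013, "wz": 0, "dx": 0.1, "dy": 0.6, "dz": -1.0, "fingers": 0},
    {"wx": 0, "wy": 0, "wz": 0, "dx": 0, "dy": 0, "dz": -0.6, "fingers": 0},
    {"wx": 0, "wy": 0, "wz": 0, "dx": 0, "dy": 0, "dz": 0, "fingers": 0}
  ]
}}

```text
t: 2.93
tool_pos: [0.5103, 0.1344, 0.0738]
orientation: [-3.136, 0.013, -0.012]
force: [-0.5, -0.8, -1.1]
opening: 0.0934
```

```bash
python3 st.py
```

```text
t 2.93 pos [0.5103 0.1344 0.0738] err_rot(to straight) [-0.0052  0.0077  0.0081] F [-0.4899 -0.8007 -1.1052] open 0.0934 j6 1.74
```

Call:
{"op": "send_rows", "data": {
  "series": [
    {"wx": 0, "wy": 0, "wz": 0, "dx": -0.3, "dy": 0.1, "dz": -0.8, "fingers": 0},
    {"wx": 0, "wy": 0, "wz": 0, "dx": 0, "dy": 0, "dz": 0, "fingers": 0},
    {"wx": 0, "wy": 0, "wz": 0, "dx": 0, "dy": 0, "dz": 0, "fingers": 0}
  ]
}}

```text
t: 3.18
tool_pos: [0.5098, 0.1353, 0.0693]
orientation: [-3.135, 0.013, -0.022]
force: [-0.3, -0.2, -0.2]
opening: 0.0932
```

```bash
python3 st.py
```

```text
t 3.18 pos [0.5098 0.1353 0.0693] err_rot(to straight) [-0.006   0.0143  0.0084] F [-0.3074 -0.1807 -0.2074] open 0.0932 j6 1.74
```

Call:
{"op": "send_rows", "data": {
  "series": [
    {"wx": 0, "wy": 0, "wz": 0, "dx": -0.2, "dy": 0, "dz": -0.3, "fingers": 120},
    {"wx": 0, "wy": 0, "wz": 0, "dx": 0, "dy": 0, "dz": 0, "fingers": 255},
    {"wx": 0, "wy": 0, "wz": 0, "dx": 0, "dy": 0, "dz": 0, "fingers": 255},
    {"wx": 0, "wy": 0, "wz": 0, "dx": 0, "dy": 0, "dz": 0, "fingers": 255},
    {"wx": 0, "wy": 0, "wz": 0, "dx": 0, "dy": 0, "dz": 0, "fingers": 255},
    {"wx": 0, "wy": 0, "wz": 0, "dx": 0, "dy": 0, "dz": 0, "fingers": 255},
    {"wx": 0, "wy": 0, "wz": 0, "dx": 0, "dy": 0, "dz": 0, "fingers": 255},
    {"wx": 0, "wy": 0, "wz": 0, "dx": 0, "dy": 0, "dz": 0, "fingers": 255}
  ],
  "newtons": 35
}}

```text
t: 3.85
tool_pos: [0.5082, 0.1354, 0.0676]
orientation: [-3.135, 0.013, -0.026]
force: [0.3, -0.1, 0.1]
opening: 0.0443
```

```bash
python3 st.py
```

```text
t 3.85 pos [0.5082 0.1354 0.0676] err_rot(to straight) [-0.0063  0.0165  0.008 ] F [ 0.305  -0.1334  0.1159] open 0.0443 j6 1.74
```

Fingers close slowly (~75 mm/s); keep closing, then lift.

Call:
{"op": "send_rows", "data": {
  "series": [
    {"wx": 0, "wy": 0, "wz": 0, "dx": 0, "dy": 0, "dz": 0, "fingers": 255},
    {"wx": 0, "wy": 0, "wz": 0, "dx": 0, "dy": 0, "dz": 0, "fingers": 255},
    {"wx": 0, "wy": 0, "wz": 0, "dx": 0, "dy": 0, "dz": 0, "fingers": 255},
    {"wx": 0, "wy": 0, "wz": 0, "dx": 0, "dy": 0, "dz": 0, "fingers": 255},
    {"wx": 0, "wy": 0, "wz": 0, "dx": 0, "dy": 0, "dz": 0, "fingers": 255}
  ]
}}

```text
t: 4.27
tool_pos: [0.5082, 0.1353, 0.0675]
orientation: [-3.135, 0.013, -0.026]
force: [-0.1, 0.5, 0.9]
opening: 0.0266
```

```bash
python3 st.py
```

```text
t 4.27 pos [0.5082 0.1353 0.0675] err_rot(to straight) [-0.0061  0.0163  0.008 ] F [-0.1099  0.4623  0.9129] open 0.0266 j6 1.74
```

Call:
{"op": "send_rows", "data": {
  "series": [
    {"wx": 0, "wy": 0, "wz": 0, "dx": 0, "dy": 0, "dz": 0.6, "fingers": 255},
    {"wx": 0, "wy": 0, "wz": 0, "dx": 0, "dy": 0, "dz": 0.5, "fingers": 255},
    {"wx": 0, "wy": 0, "wz": 0, "dx": 0, "dy": 0, "dz": 0, "fingers": 255}
  ]
}}

```text
t: 4.52
tool_pos: [0.5081, 0.1353, 0.0782]
orientation: [-3.135, 0.013, -0.025]
force: [3.1, -0.1, -4.9]
opening: 0.0266
```

```bash
python3 st.py
```

```text
t 4.52 pos [0.5081 0.1353 0.0782] err_rot(to straight) [-0.0061  0.0161  0.0081] F [ 3.1179 -0.1167 -4.9403] open 0.0266 j6 1.74
```

Call:
{"op": "send_rows", "data": {
  "series": [
    {"wx": 0, "wy": 0, "wz": 0, "dx": 0, "dy": 1.0, "dz": 0.05, "fingers": 255},
    {"wx": 0, "wy": 0, "wz": 0, "dx": 0, "dy": 2.0, "dz": 0, "fingers": 255},
    {"wx": 0, "wy": 0, "wz": 0, "dx": 0, "dy": 2.0, "dz": 0, "fingers": 255},
    {"wx": 0, "wy": 0, "wz": 0, "dx": 0, "dy": 2.0, "dz": 0, "fingers": 255}
  ]
}}

```text
t: 4.85
tool_pos: [0.5076, 0.2025, 0.0773]
orientation: [-3.141, 0.022, -0.023]
force: [4.5, -2.6, -4.8]
opening: 0.0258
```

```bash
python3 st.py
```

```text
t 4.85 pos [0.5076 0.2025 0.0773] err_rot(to straight) [-0.0009  0.0146  0.0139] F [ 4.4974 -2.6251 -4.7922] open 0.0258 j6 1.87
```

Call:
{"op": "send_rows", "data": {
  "series": [
    {"wx": 0, "wy": 0, "wz": 0, "dx": -0.1, "dy": 2.0, "dz": 0.05, "fingers": 255},
    {"wx": 0, "wy": 0, "wz": 0, "dx": 0, "dy": 2.0, "dz": 0, "fingers": 255},
    {"wx": 0, "wy": 0, "wz": 0, "dx": 0, "dy": 2.0, "dz": 0, "fingers": 255},
    {"wx": 0, "wy": 0, "wz": 0, "dx": 0, "dy": 2.0, "dz": 0, "fingers": 255},
    {"wx": 0, "wy": 0, "wz": 0, "dx": 0, "dy": 1.0, "dz": 0, "fingers": 255},
    {"wx": 0, "wy": 0, "wz": 0, "dx": 0, "dy": 0, "dz": 0, "fingers": 255}
  ]
}}

```text
t: 5.35
tool_pos: [0.5071, 0.2987, 0.0761]
orientation: [3.138, -0.02, 0.028]
force: [3.9, 0.1, -5.5]
opening: 0.0259
```

```bash
python3 st.py
```

```text
t 5.35 pos [0.5071 0.2987 0.0761] err_rot(to straight) [0.0032 0.0177 0.0128] F [ 3.8846  0.0571 -5.4555] open 0.0259 j6 2.04
```

Call:
{"op": "send_rows", "data": {
  "series": [
    {"wx": 0, "wy": 0, "wz": 0, "dx": -0.1, "dy": 0.6, "dz": 0.05, "fingers": 255},
    {"wx": 0, "wy": 0, "wz": 0, "dx": 0, "dy": 0.3, "dz": 0, "fingers": 255},
    {"wx": 0, "wy": 0, "wz": 0, "dx": 0, "dy": 0.2, "dz": 0, "fingers": 255}
  ]
}}

```text
t: 5.6
tool_pos: [0.5071, 0.3052, 0.0752]
orientation: [3.129, -0.019, 0.029]
force: [3.7, -8.4, -4.5]
opening: 0.0259
```

```bash
python3 st.py
```

```text
t 5.60 pos [0.5071 0.3052 0.0752] err_rot(to straight) [0.0126 0.0184 0.0123] F [ 3.7437 -8.4345 -4.4942] open 0.0259 j6 2.06
```

Call:
{"op": "send_rows", "data": {
  "series": [
    {"wx": 0, "wy": 0, "wz": 0, "dx": 0, "dy": 0, "dz": -0.5, "fingers": 255},
    {"wx": 0, "wy": 0, "wz": 0, "dx": 0, "dy": 0, "dz": -0.3, "fingers": 255},
    {"wx": 0, "wy": 0, "wz": 0, "dx": 0, "dy": 0, "dz": 0, "fingers": 100},
    {"wx": 0, "wy": 0, "wz": 0, "dx": 0, "dy": 0, "dz": 0, "fingers": 100},
    {"wx": 0, "wy": 0, "wz": 0, "dx": 0, "dy": 0, "dz": 0, "fingers": 100},
    {"wx": 0, "wy": 0, "wz": 0, "dx": 0, "dy": 0, "dz": 0, "fingers": 100}
  ]
}}

```text
t: 6.1
tool_pos: [0.5068, 0.3045, 0.0677]
orientation: [3.13, -0.022, 0.027]
force: [0.1, 0.3, 0.4]
opening: 0.0481
```

```bash
python3 - <<'E'
from st import *
show()
im=robot.read_camera("side"); save("s2",im,(200,180,400,300),4)
E
```

```text
t 6.10 pos [0.5068 0.3045 0.0677] err_rot(to straight) [0.0119 0.0172 0.0139] F [0.0779 0.3431 0.401 ] open 0.0481 j6 2.06
```

View pics/s2.png

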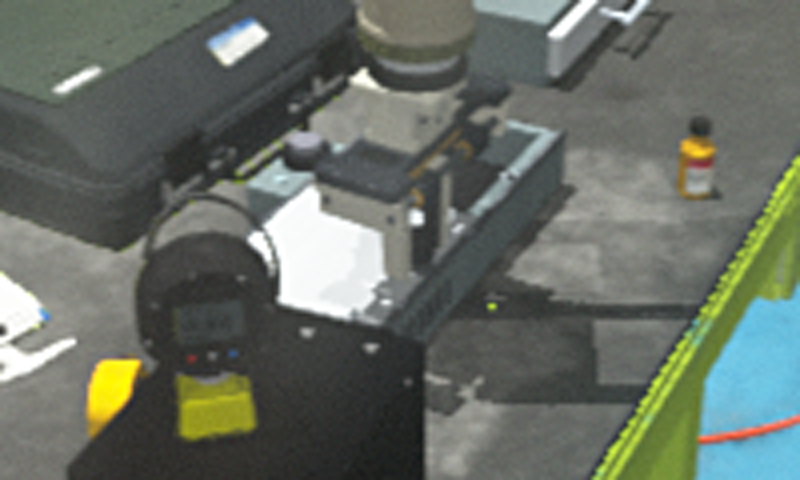

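Call:
{"op": "send_rows", "data": {
  "series": [
    {"wx": 0, "wy": 0, "wz": 0, "dx": 0, "dy": 0, "dz": 3.5, "fingers": 100},
    {"wx": 0, "wy": 0, "wz": 0, "dx": 0, "dy": 0, "dz": 3.5, "fingers": 100},
    {"wx": 0.012, "wy": 0.017, "wz": 0.014, "dx": 0, "dy": -1.0, "dz": 3.5, "fingers": 255},
    {"wx": 0, "wy": 0, "wz": 0, "dx": 0.3, "dy": -3.5, "dz": 1.0, "fingers": 255},
    {"wx": 0, "wy": 0, "wz": 0, "dx": 0.3, "dy": -3.8, "dz": 0, "fingers": 255},
    {"wx": 0, "wy": 0, "wz": 0, "dx": 0.3, "dy": -3.8, "dz": 0, "fingers": 255},
    {"wx": 0, "wy": 0, "wz": 0, "dx": 0.3, "dy": -3.8, "dz": 0, "fingers": 255},
    {"wx": 0, "wy": 0, "wz": 0, "dx": 0.3, "dy": -3.8, "dz": 0, "fingers": 255},
    {"wx": 0, "wy": 0, "wz": 0, "dx": 0.3, "dy": -3.8, "dz": 0, "fingers": 255},
    {"wx": 0, "wy": 0, "wz": 0, "dx": 0.3, "dy": -3.8, "dz": 0, "fingers": 255},
    {"wx": 0, "wy": 0, "wz": 0, "dx": 0.3, "dy": -3.8, "dz": 0, "fingers": 255},
    {"wx": 0, "wy": 0, "wz": 0, "dx": 0.3, "dy": -3.8, "dz": 0, "fingers": 255},
    {"wx": 0, "wy": 0, "wz": 0, "dx": 0.3, "dy": -3.8, "dz": 0, "fingers": 255},
    {"wx": 0, "wy": 0, "wz": 0, "dx": 0.3, "dy": -3.8, "dz": 0, "fingers": 255},
    {"wx": 0, "wy": 0, "wz": 0, "dx": 0.3, "dy": -3.8, "dz": 0, "fingers": 255},
    {"wx": 0, "wy": 0, "wz": 0, "dx": 0.3, "dy": -3.8, "dz": 0, "fingers": 255},
    {"wx": 0, "wy": 0, "wz": 0, "dx": 0.3, "dy": -3.8, "dz": 0, "fingers": 255},
    {"wx": 0, "wy": 0, "wz": 0, "dx": 0, "dy": 0, "dz": 0, "fingers": 255}
  ]
}}

```text
t: 7.65
tool_pos: [0.5427, -0.2574, 0.1934]
orientation: [3.14, 0.019, 0.013]
force: [1.0, -0.6, -0.0]
opening: 0.0005
```

```bash
python3 - <<'E'
from st import *
show()
Tc,K=wpose(); im=robot.read_camera("wrist"); save("w3",im)
print(w2wpix(Tc,K,[.543,-.2318,.0475]),w2wpix(Tc,K,[.5471,-.3593,.0475]))
im=robot.read_camera("top"); save("t3",im,(160,120,360,260),4)
E
```

```text
t 7.65 pos [ 0.5427 -0.2574  0.1934] err_rot(to straight) [ 0.0016  0.008  -0.0119] F [ 1.0228 -0.5595 -0.0067] open 0.0005 j6 1.03
[298.1374 190.7788] [418.5561 188.8444]
```

View pics/w3.png

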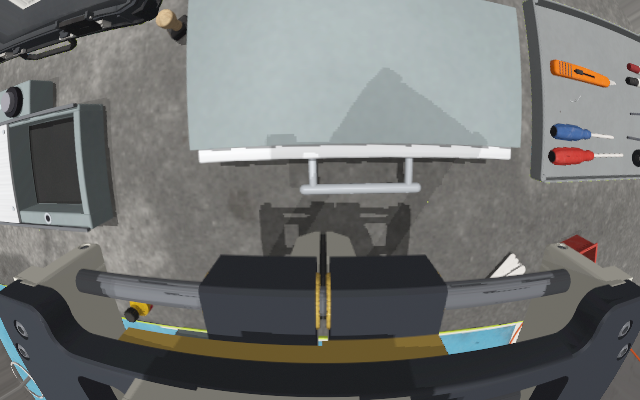

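View pics/t3.png

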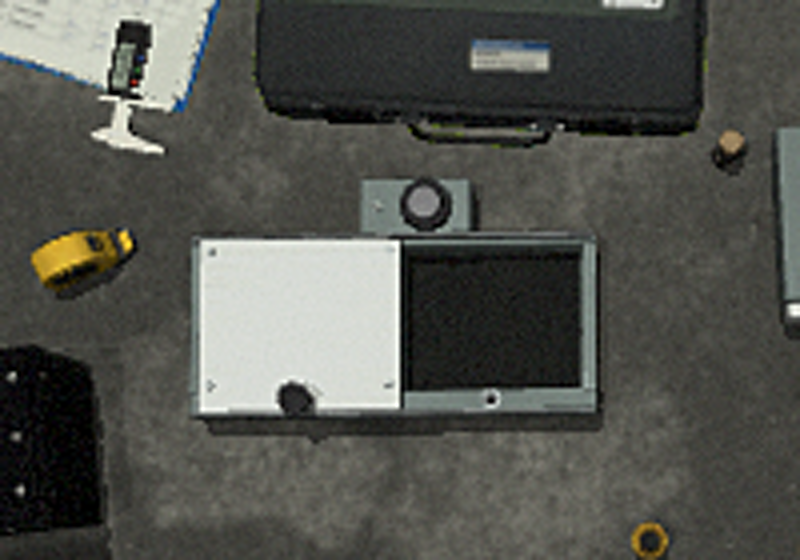

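Call:
{"op": "send_rows", "data": {
  "series": [
    {"wx": 0, "wy": 0.008, "wz": 0.02, "dx": 1.2, "dy": -2.0, "dz": -2.5, "fingers": 255},
    {"wx": 0, "wy": 0, "wz": 0, "dx": 1.1, "dy": -2.0, "dz": -2.5, "fingers": 255},
    {"wx": 0, "wy": 0, "wz": 0, "dx": 0, "dy": 0, "dz": -3, "fingers": 255},
    {"wx": 0, "wy": 0, "wz": 0, "dx": 0, "dy": 0, "dz": 0, "fingers": 255},
    {"wx": 0, "wy": 0, "wz": 0, "dx": 0, "dy": 0, "dz": 0, "fingers": 255}
  ]
}}

```text
t: 8.17
tool_pos: [0.5697, -0.2878, 0.1154]
orientation: [-3.14, -0.062, -0.009]
force: [0.1, -0.1, 1.2]
opening: 0.0006
```

```bash
python3 - <<'E'
from st import *
show()
Tc,K=wpose(); im=robot.read_camera("wrist"); save("w4",im)
E
```

```text
t 8.17 pos [ 0.5697 -0.2878  0.1154] err_rot(to straight) [-0.0011  0.0055 -0.0397] F [ 0.1334 -0.0905  1.2111] open 0.0006 j6 0.98
```

View pics/w4.png

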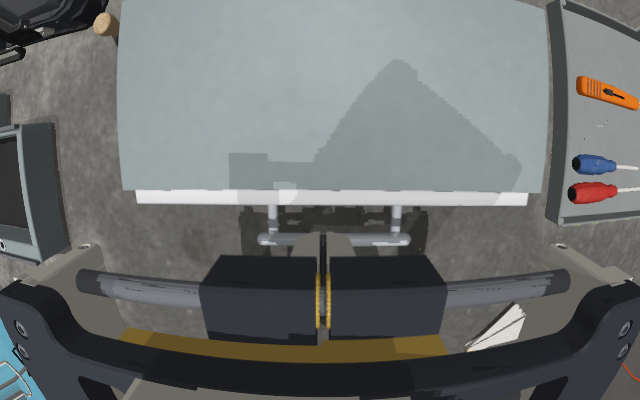

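```bash
python3 - <<'E'
from st import *
Tc,K=wpose()
for u,v,z in [(260,240,.045),(409,240,.045),(138,198,.063),(527,200,.063),(262,235,.045),(262,245,.045)]: print(wpix2w(Tc,K,u,v,z))
E
```

```text
[ 0.54270118 -0.23557536  0.045     ]
[ 0.54753148 -0.36009401  0.045     ]
[ 0.57926978 -0.13355582  0.063     ]
[ 0.59130944 -0.45991584  0.063     ]
[ 0.54727449 -0.237388    0.045     ]
[ 0.53827351 -0.23716203  0.045     ]
```

Call:
{"op": "send_rows", "data": {
  "series": [
    {"wx": 0, "wy": 0.005, "wz": -0.005, "dx": -0.4, "dy": -0.6, "dz": -1.0, "fingers": 255},
    {"wx": 0, "wy": 0, "wz": 0, "dx": 0, "dy": 0, "dz": -1.5, "fingers": 255},
    {"wx": 0, "wy": 0, "wz": 0, "dx": 0, "dy": 0, "dz": 0, "fingers": 255}
  ]
}}

```text
t: 8.47
tool_pos: [0.567, -0.292, 0.0932]
orientation: [3.14, 0.059, 0.006]
force: [0.0, -0.3, -0.9]
opening: 0.0004
```

```bash
python3 st.py
```

```text
t 8.47 pos [ 0.567  -0.292   0.0932] err_rot(to straight) [ 0.0008  0.004  -0.0377] F [ 0.0384 -0.3482 -0.8678] open 0.0004 j6 0.98
```

Call:
{"op": "send_rows", "data": {
  "series": [
    {"wx": 0, "wy": 0, "wz": 0, "dx": -0.2, "dy": -0.3, "dz": -2.0, "fingers": 255},
    {"wx": 0, "wy": 0, "wz": 0, "dx": 0, "dy": 0, "dz": -2.0, "fingers": 255},
    {"wx": 0, "wy": 0, "wz": 0, "dx": 0, "dy": 0, "dz": -2.0, "fingers": 255},
    {"wx": 0, "wy": 0, "wz": 0, "dx": 0, "dy": 0, "dz": -0.6, "fingers": 255},
    {"wx": 0, "wy": 0, "wz": 0, "dx": 0, "dy": 0, "dz": 0, "fingers": 255}
  ]
}}

```text
t: 8.88
tool_pos: [0.5675, -0.2958, 0.0299]
orientation: [3.136, 0.06, 0.017]
force: [-0.1, -0.6, 0.2]
opening: 0.0006
```

```bash
python3 st.py
```

```text
t 8.88 pos [ 0.5675 -0.2958  0.0299] err_rot(to straight) [ 0.0051  0.0111 -0.0383] F [-0.0648 -0.6394  0.2454] open 0.0006 j6 0.97
```

Call:
{"op": "send_rows", "data": {
  "series": [
    {"wx": 0, "wy": 0.01, "wz": 0, "dx": -1.0, "dy": -0.03, "dz": 0, "fingers": 255},
    {"wx": 0, "wy": 0, "wz": 0, "dx": -1.5, "dy": -0.05, "dz": 0, "fingers": 255},
    {"wx": 0, "wy": 0, "wz": 0, "dx": -1.5, "dy": -0.05, "dz": 0, "fingers": 255},
    {"wx": 0, "wy": 0, "wz": 0, "dx": -1.5, "dy": -0.05, "dz": 0, "fingers": 255},
    {"wx": 0, "wy": 0, "wz": 0, "dx": -1.5, "dy": -0.05, "dz": 0, "fingers": 255},
    {"wx": 0, "wy": 0, "wz": 0, "dx": -1.5, "dy": -0.05, "dz": 0, "fingers": 255}
  ]
}}

```text
t: 9.38
tool_pos: [0.485, -0.3001, 0.0386]
orientation: [3.13, 0.064, 0.017]
force: [0.8, 0.1, -2.6]
opening: 0.0004
```

```bash
python3 st.py
```

```text
t 9.38 pos [ 0.485  -0.3001  0.0386] err_rot(to straight) [ 0.011   0.0106 -0.0412] F [ 0.7611  0.0872 -2.5567] open 0.0004 j6 0.89
```

Call:
{"op": "send_rows", "data": {
  "series": [
    {"wx": 0, "wy": 0.01, "wz": 0, "dx": -1.0, "dy": 0, "dz": -0.8, "fingers": 255},
    {"wx": 0, "wy": 0, "wz": 0, "dx": -1.5, "dy": -0.02, "dz": -0.4, "fingers": 255},
    {"wx": 0, "wy": 0, "wz": 0, "dx": -1.5, "dy": -0.05, "dz": -0.2, "fingers": 255},
    {"wx": 0, "wy": 0, "wz": 0, "dx": -1.2, "dy": -0.05, "dz": -0.2, "fingers": 255},
    {"wx": 0, "wy": 0, "wz": 0, "dx": -0.4, "dy": 0, "dz": 0, "fingers": 255}
  ]
}}

```text
t: 9.8
tool_pos: [0.4283, -0.3044, 0.029]
orientation: [3.122, 0.063, 0.011]
force: [0.2, -0.9, 0.2]
opening: 0.0006
```

```bash
python3 st.py
```

```text
t 9.80 pos [ 0.4283 -0.3044  0.029 ] err_rot(to straight) [ 0.0188  0.0073 -0.0403] F [ 0.2127 -0.9238  0.241 ] open 0.0006 j6 0.83
```

Call:
{"op": "send_rows", "data": {
  "series": [
    {"wx": 0.018, "wy": 0.007, "wz": 0, "dx": -0.7, "dy": 0, "dz": 0, "fingers": 255},
    {"wx": 0, "wy": 0, "wz": 0, "dx": -0.5, "dy": 0, "dz": 0, "fingers": 255},
    {"wx": 0, "wy": 0, "wz": 0, "dx": -0.4, "dy": 0, "dz": 0, "fingers": 255}
  ]
}}

```text
t: 10.05
tool_pos: [0.4245, -0.3045, 0.0319]
orientation: [3.138, 0.06, 0.042]
force: [17.3, -0.1, -12.3]
opening: 0.0003
```

```bash
python3 st.py
```

```text
t 10.05 pos [ 0.4245 -0.3045  0.0319] err_rot(to straight) [ 0.0027  0.0271 -0.0385] F [ 17.2728  -0.0965 -12.2645] open 0.0003 j6 0.79
```

Call:
{"op": "send_rows", "data": {
  "series": [
    {"wx": 0, "wy": 0, "wz": 0, "dx": 0.8, "dy": 0, "dz": 0, "fingers": 255},
    {"wx": 0, "wy": 0.02, "wz": 0, "dx": 0.2, "dy": 0, "dz": 1.5, "fingers": 255},
    {"wx": 0, "wy": 0, "wz": 0, "dx": 0, "dy": 0, "dz": 3, "fingers": 255},
    {"wx": 0, "wy": 0, "wz": 0, "dx": 0.5, "dy": 0, "dz": 3.5, "fingers": 255},
    {"wx": 0, "wy": 0, "wz": 0, "dx": 1, "dy": 0, "dz": 3.5, "fingers": 0},
    {"wx": 0, "wy": 0, "wz": 0, "dx": 1, "dy": 0, "dz": 3.5, "fingers": 0},
    {"wx": 0, "wy": 0, "wz": 0, "dx": 1, "dy": 0, "dz": 3.5, "fingers": 0},
    {"wx": 0, "wy": 0, "wz": 0, "dx": 1, "dy": 0, "dz": 2, "fingers": 0},
    {"wx": 0, "wy": 0, "wz": 0, "dx": 0, "dy": 0, "dz": 0, "fingers": 0},
    {"wx": 0, "wy": 0, "wz": 0, "dx": 0, "dy": 0, "dz": 0, "fingers": 0}
  ]
}}

```text
t: 10.88
tool_pos: [0.4817, -0.3018, 0.2497]
orientation: [-3.138, -0.062, -0.004]
force: [-0.9, -0.6, -1.0]
opening: 0.0357
```

```bash
python3 - <<'E'
from st import *
show()
Tc,K=wpose(); im=robot.read_camera("wrist"); save("w5",im)
np.savez("w5.npz",Tc=Tc,K=K,im=im)
im=robot.read_camera("top"); save("t5",im,(330,130,470,230),5)
E
```

```text
t 10.88 pos [ 0.4817 -0.3018  0.2497] err_rot(to straight) [-0.0031  0.0023 -0.0392] F [-0.9117 -0.6068 -0.9583] open 0.0357 j6 0.88
```

View pics/w5.png

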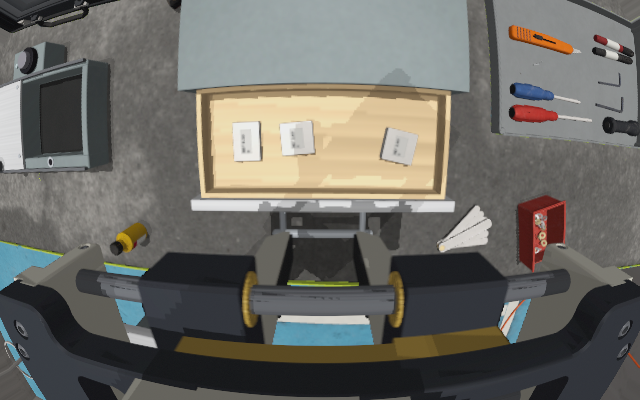

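View pics/t5.png

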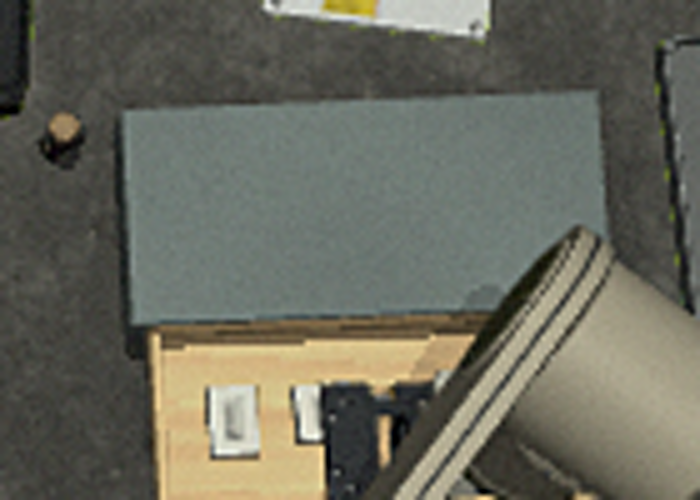

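```bash
cat > det.py <<'E'
from st import *
def detect(im,Tc,K,ztop=.037,roi=None,smax=40,vmin=120,amin=250):
    hsv=cv2.cvtColor(im,cv2.COLOR_RGB2HSV)
    m=((hsv[:,:,1]<smax)&(hsv[:,:,2]>vmin)).astype(np.uint8)
    if roi is not None:
        mm=np.zeros_like(m); cv2.fillPoly(mm,[np.array(roi,np.int32)],1); m&=mm
    m=cv2.morphologyEx(m,cv2.MORPH_CLOSE,np.ones((5,5),np.uint8))
    cs,_=cv2.findContours(m,cv2.RETR_EXTERNAL,cv2.CHAIN_APPROX_NONE)
    for c in cs:
        if cv2.contourArea(c)<amin: continue
        P=np.array([wpix2w(Tc,K,u,v,ztop)[:2] for u,v in c[:,0]])
        (cx,cy),(w,h),a=cv2.minAreaRect((P*1000).astype(np.float32))
        print("pix",c[:,0].mean(0).round(),"ctr %.1f %.1f size %.1f x %.1f  ang(of w side from +x) %.1f deg"%(cx,cy,w,h,a))
E
python3 - <<'E'
from det import *
d=np.load("w5.npz")
for z in(.034,.040): detect(d["im"],d["Tc"],d["K"],z,[(212,95),(438,95),(438,188),(212,190)])
im=d["im"]; save("w5z",im,(190,80,460,210),3)
for u,v in [(214,194),(441,193),(437,96),(212,96)]: print(wpix2w(d["Tc"],d["K"],u,v,.022))
E
```

```text
pix [399. 146.] ctr 526.8 -395.0 size 40.5 x 40.5  ang(of w side from +x) 80.9 deg
pix [297. 138.] ctr 530.8 -266.8 size 40.9 x 40.6  ang(of w side from +x) 7.1 deg
pix [246. 141.] ctr 525.7 -202.7 size 49.3 x 35.2  ang(of w side from +x) 2.8 deg
pix [399. 146.] ctr 527.2 -393.5 size 39.9 x 39.8  ang(of w side from +x) 80.9 deg
pix [297. 138.] ctr 531.1 -267.3 size 40.3 x 40.0  ang(of w side from +x) 7.1 deg
pix [246. 141.] ctr 526.1 -204.2 size 48.5 x 34.7  ang(of w side from +x) 2.8 deg
[ 0.45241379 -0.15343271  0.022     ]
[ 0.46677964 -0.46364108  0.022     ]
[ 0.59671962 -0.4454245   0.022     ]
[ 0.58443041 -0.15188431  0.022     ]
```

View pics/w5z.png

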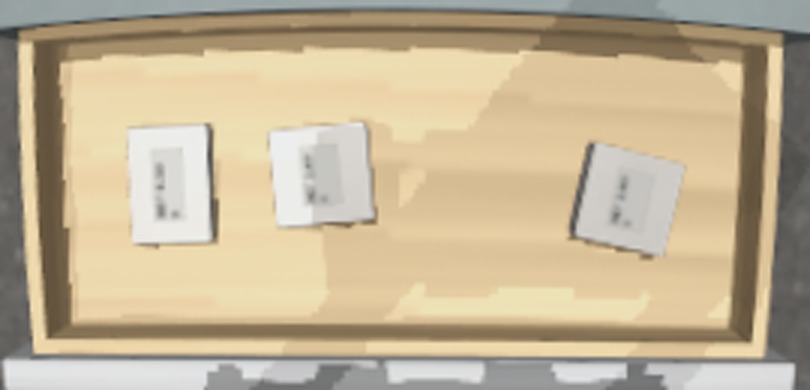

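Call:
{"op": "send_rows", "data": {
  "series": [
    {"wx": 0, "wy": 0, "wz": -0.1, "dx": 1.5, "dy": -3.0, "dz": -1.5, "fingers": 95},
    {"wx": 0, "wy": 0, "wz": -0.1, "dx": 1.5, "dy": -3.0, "dz": -2, "fingers": 95},
    {"wx": 0, "wy": 0, "wz": 0, "dx": 1.5, "dy": -3.0, "dz": -3, "fingers": 95},
    {"wx": 0, "wy": 0, "wz": 0, "dx": 0, "dy": 0, "dz": -3, "fingers": 95},
    {"wx": 0, "wy": 0, "wz": 0, "dx": 0, "dy": 0, "dz": -3, "fingers": 95},
    {"wx": 0, "wy": 0, "wz": 0, "dx": 0, "dy": 0, "dz": 0, "fingers": 95},
    {"wx": 0, "wy": 0, "wz": 0, "dx": 0, "dy": 0, "dz": 0, "fingers": 95}
  ]
}}

```text
t: 11.57
tool_pos: [0.5177, -0.3882, 0.108]
orientation: [-3.115, 0.269, 0.022]
force: [0.5, -0.7, 1.4]
opening: 0.0585
```

```bash
python3 - <<'E'
from det import *
show()
Tc,K=wpose(); im=robot.read_camera("wrist"); save("w6",im)
detect(im,Tc,K,.04,[(150,60),(500,60),(500,235),(150,235)])
d=np.load("w5.npz")
def a(u,v,z): return pix2w("top",(u+.5)/4-.5+160,(v+.5)/4-.5+120,z)
for n,p in dict(bl=(192,237,.056),br=(599,237,.056),brf=(602,414,.056),blf=(192,414,.056),cr=(582,252,.056),crf=(580,388,.056),knob=(295,396,.095),hole=(491,399,.056)).items(): print(n,a(*p))
E
```

```text
t 11.57 pos [ 0.5177 -0.3882  0.108 ] err_rot(to straight) [-0.0149 -0.0142  0.1723] F [ 0.4909 -0.6536  1.3612] open 0.0585 j6 1.02
pix [185. 215.] ctr 531.9 -267.8 size 40.3 x 40.9  ang(of w side from +x) 5.3 deg
pix [331. 202.] ctr 528.4 -394.4 size 39.1 x 41.2  ang(of w side from +x) 80.3 deg
pix [493.  94.] ctr 589.9 -542.4 size 62.4 x 18.9  ang(of w side from +x) 2.5 deg
pix [271.  89.] ctr 609.3 -366.4 size 217.5 x 76.6  ang(of w side from +x) 78.0 deg
bl [0.6529 0.4067 0.056 ]
br [0.65   0.0404 0.056 ]
brf [0.4907 0.0387 0.056 ]
blf [0.4933 0.4034 0.056 ]
cr [0.6365 0.0558 0.056 ]
crf [0.514  0.0582 0.056 ]
knob [0.5054 0.305  0.095 ]
hole [0.5048 0.1374 0.056 ]
```

View pics/w6.png

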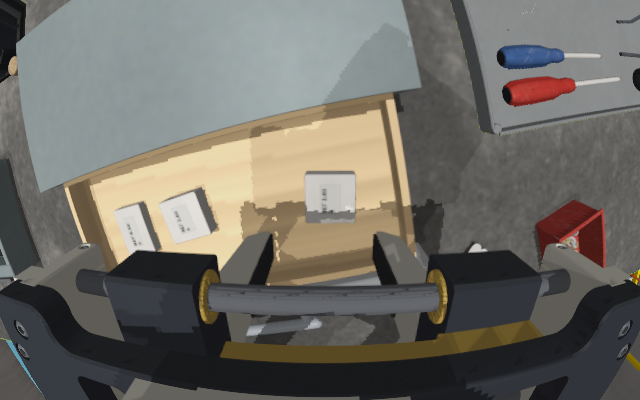

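Call:
{"op": "send_rows", "data": {
  "series": [
    {"wx": -0.015, "wy": -0.014, "wz": 0.005, "dx": 1.0, "dy": -0.6, "dz": -2.0, "fingers": 95},
    {"wx": 0, "wy": 0, "wz": 0, "dx": 0, "dy": 0, "dz": -2.0, "fingers": 95},
    {"wx": 0, "wy": 0, "wz": 0, "dx": 0, "dy": 0, "dz": 0, "fingers": 95}
  ]
}}

```text
t: 11.87
tool_pos: [0.5286, -0.3947, 0.0723]
orientation: [3.129, -0.261, 0.007]
force: [-0.9, 0.6, -1.8]
opening: 0.0582
```

```bash
python3 st.py
```

```text
t 11.87 pos [ 0.5286 -0.3947  0.0723] err_rot(to straight) [0.0017 0.0045 0.1665] F [-0.9223  0.6207 -1.764 ] open 0.0582 j6 1.02
```

Call:
{"op": "send_rows", "data": {
  "series": [
    {"wx": 0, "wy": 0, "wz": 0, "dx": 0, "dy": 0, "dz": -2.0, "fingers": 95},
    {"wx": 0, "wy": 0, "wz": 0, "dx": 0, "dy": 0, "dz": -2.0, "fingers": 95},
    {"wx": 0, "wy": 0, "wz": 0, "dx": 0, "dy": 0, "dz": -0.7, "fingers": 95},
    {"wx": 0, "wy": 0, "wz": 0, "dx": 0, "dy": 0, "dz": 0, "fingers": 95}
  ]
}}

```text
t: 12.2
tool_pos: [0.5327, -0.3971, 0.0355]
orientation: [3.122, -0.258, 0.022]
force: [-0.6, 0.4, 1.1]
opening: 0.0585
```

```bash
python3 st.py
```

```text
t 12.20 pos [ 0.5327 -0.3971  0.0355] err_rot(to straight) [0.0085 0.0138 0.1651] F [-0.623   0.4284  1.0825] open 0.0585 j6 1.02
```

Call:
{"op": "send_rows", "data": {
  "series": [
    {"wx": 0.008, "wy": 0.013, "wz": 0, "dx": -0.4, "dy": 0.25, "dz": -0.7, "fingers": 95},
    {"wx": 0, "wy": 0, "wz": 0, "dx": 0, "dy": 0, "dz": -0.4, "fingers": 95},
    {"wx": 0, "wy": 0, "wz": 0, "dx": 0, "dy": 0, "dz": 0, "fingers": 95}
  ]
}}

```text
t: 12.45
tool_pos: [0.5306, -0.396, 0.0298]
orientation: [3.126, -0.258, 0.006]
force: [0.3, -0.6, -0.6]
opening: 0.0582
```

```bash
python3 st.py
```

```text
t 12.45 pos [ 0.5306 -0.396   0.0298] err_rot(to straight) [0.0047 0.004  0.1647] F [ 0.2614 -0.6107 -0.5683] open 0.0582 j6 1.02
```

Call:
{"op": "send_rows", "data": {
  "series": [
    {"wx": 0, "wy": 0, "wz": 0, "dx": -0.2, "dy": 0.1, "dz": -0.5, "fingers": 95},
    {"wx": 0, "wy": 0, "wz": 0, "dx": 0, "dy": 0, "dz": -0.1, "fingers": 150},
    {"wx": 0, "wy": 0, "wz": 0, "dx": 0, "dy": 0, "dz": 0, "fingers": 255},
    {"wx": 0, "wy": 0, "wz": 0, "dx": 0, "dy": 0, "dz": 0, "fingers": 255},
    {"wx": 0, "wy": 0, "wz": 0, "dx": 0, "dy": 0, "dz": 0, "fingers": 255},
    {"wx": 0, "wy": 0, "wz": 0, "dx": 0, "dy": 0, "dz": 0, "fingers": 255}
  ],
  "newtons": 40
}}

```text
t: 12.95
tool_pos: [0.5296, -0.3959, 0.026]
orientation: [3.124, -0.258, 0.011]
force: [-0.0, 0.5, -1.3]
opening: 0.0393
```

```bash
python3 st.py
```

```text
t 12.95 pos [ 0.5296 -0.3959  0.026 ] err_rot(to straight) [0.0066 0.0067 0.1648] F [-0.0283  0.4884 -1.3119] open 0.0393 j6 1.02
```

Call:
{"op": "send_rows", "data": {
  "series": [
    {"wx": 0.006, "wy": 0.007, "wz": 0, "dx": 0, "dy": 0, "dz": 2.5, "fingers": 255},
    {"wx": 0, "wy": 0, "wz": 0, "dx": 0, "dy": 0, "dz": 3.0, "fingers": 255},
    {"wx": 0, "wy": 0, "wz": 0, "dx": 0, "dy": 0, "dz": 3.5, "fingers": 255},
    {"wx": 0, "wy": 0, "wz": 0.08, "dx": 0.5, "dy": 2, "dz": 3.0, "fingers": 255},
    {"wx": 0, "wy": 0, "wz": 0.08, "dx": 0.5, "dy": 3.7, "dz": 1, "fingers": 255},
    {"wx": 0, "wy": 0, "wz": 0, "dx": 0.5, "dy": 3.7, "dz": 0, "fingers": 255},
    {"wx": 0, "wy": 0, "wz": 0, "dx": 0.5, "dy": 3.7, "dz": 0, "fingers": 255},
    {"wx": 0, "wy": 0, "wz": 0, "dx": 0.5, "dy": 3.7, "dz": 0, "fingers": 255},
    {"wx": 0, "wy": 0, "wz": 0, "dx": 0.5, "dy": 3.7, "dz": 0, "fingers": 255},
    {"wx": 0, "wy": 0, "wz": 0, "dx": 0.5, "dy": 3.7, "dz": 0, "fingers": 255},
    {"wx": 0, "wy": 0, "wz": 0, "dx": 0.5, "dy": 3.7, "dz": 0, "fingers": 255},
    {"wx": 0, "wy": 0, "wz": 0, "dx": 0.5, "dy": 3.7, "dz": 0, "fingers": 255},
    {"wx": 0, "wy": 0, "wz": 0, "dx": 0.5, "dy": 3.7, "dz": 0, "fingers": 255},
    {"wx": 0, "wy": 0, "wz": 0, "dx": 0.5, "dy": 3.7, "dz": 0, "fingers": 255},
    {"wx": 0, "wy": 0, "wz": 0, "dx": 0.5, "dy": 3.7, "dz": 0, "fingers": 255},
    {"wx": 0, "wy": 0, "wz": 0, "dx": 0, "dy": 0, "dz": 0, "fingers": 255}
  ]
}}

```text
t: 14.28
tool_pos: [0.5824, 0.0505, 0.1579]
orientation: [-3.14, 0.008, 0.011]
force: [0.3, 0.1, -2.5]
opening: 0.0399
```

```bash
python3 st.py
```

```text
t 14.28 pos [0.5824 0.0505 0.1579] err_rot(to straight) [-0.0016 -0.0071  0.0052] F [ 0.2923  0.1247 -2.4972] open 0.0399 j6 1.57
```

Call:
{"op": "send_rows", "data": {
  "series": [
    {"wx": 0, "wy": 0, "wz": 0, "dx": 0.9, "dy": 2.5, "dz": -1.5, "fingers": 255},
    {"wx": 0, "wy": 0, "wz": 0, "dx": 0.9, "dy": 2.5, "dz": -1.5, "fingers": 255},
    {"wx": 0, "wy": 0, "wz": 0, "dx": 0, "dy": 0, "dz": -1, "fingers": 255},
    {"wx": 0, "wy": 0, "wz": 0, "dx": 0, "dy": 0, "dz": 0, "fingers": 255}
  ]
}}

```text
t: 14.62
tool_pos: [0.6008, 0.1055, 0.117]
orientation: [-3.14, -0.001, 0.009]
force: [-0.8, 0.4, -2.3]
opening: 0.0397
```

```bash
python3 - <<'E'
from det import *
show()
Tc,K=wpose(); im=robot.read_camera("wrist"); save("w7",im)
np.savez("w7.npz",Tc=Tc,K=K,im=im)
E
```

```text
t 14.62 pos [0.6008 0.1055 0.117 ] err_rot(to straight) [-0.0011 -0.0058 -0.0004] F [-0.7819  0.352  -2.2999] open 0.0397 j6 1.66
```

View pics/w7.png

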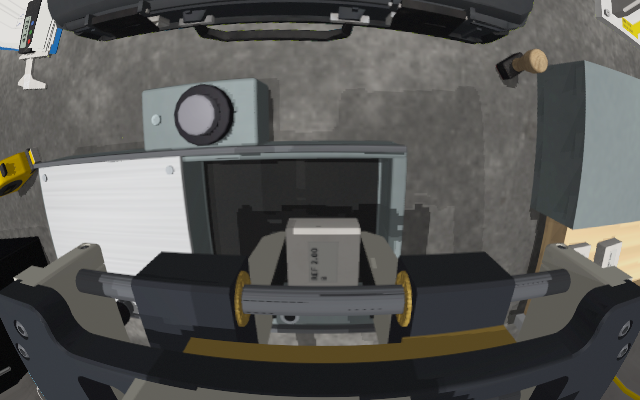

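```bash
python3 - <<'E'
from det import *
d=np.load("w7.npz"); Tc,K=d["Tc"],d["K"]
save("w7z",d["im"],(170,130,430,260),3)
for u,v,z in [(391,158,.056),(379,163,.012),(207,163,.012)]: print(u,v,z,wpix2w(Tc,K,u,v,z))
E
```

```text
391 158 0.056 [0.64522745 0.05512121 0.056     ]
379 163 0.012 [0.63487422 0.05603143 0.012     ]
207 163 0.012 [0.63582688 0.21267773 0.012     ]
```

View pics/w7z.png

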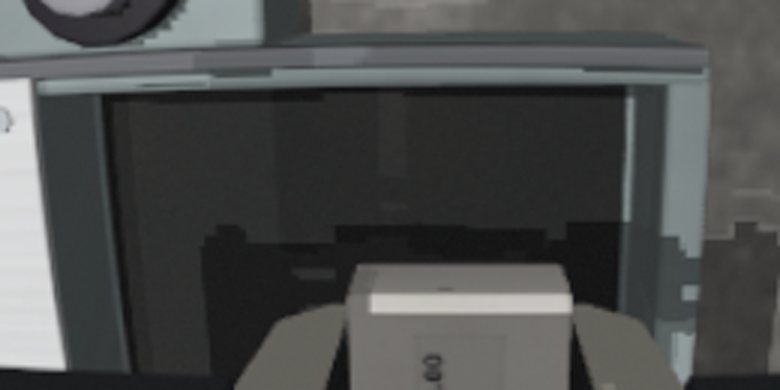

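Call:
{"op": "send_rows", "data": {
  "series": [
    {"wx": 0, "wy": -0.005, "wz": 0, "dx": -0.1, "dy": 0, "dz": -2.5, "fingers": 255},
    {"wx": 0, "wy": 0, "wz": 0, "dx": -0.1, "dy": 0, "dz": -2.5, "fingers": 255},
    {"wx": 0, "wy": 0, "wz": 0, "dx": 0, "dy": 0, "dz": -2.0, "fingers": 255},
    {"wx": 0, "wy": 0, "wz": 0, "dx": 0, "dy": 0, "dz": 0, "fingers": 255}
  ]
}}

```text
t: 15.0
tool_pos: [0.6012, 0.1018, 0.0506]
orientation: [-3.141, 0.004, -0.01]
force: [-0.7, -0.5, -3.4]
opening: 0.0399
```

```bash
python3 st.py
```

```text
t 15.00 pos [0.6012 0.1018 0.0506] err_rot(to straight) [-0.0011  0.0064  0.0023] F [-0.7262 -0.5133 -3.4089] open 0.0399 j6 1.66
```

Call:
{"op": "send_rows", "data": {
  "series": [
    {"wx": 0, "wy": 0.006, "wz": 0, "dx": -0.1, "dy": 0.3, "dz": -1.5, "fingers": 255},
    {"wx": 0, "wy": 0, "wz": 0, "dx": 0, "dy": 0.1, "dz": -1.2, "fingers": 255},
    {"wx": 0, "wy": 0, "wz": 0, "dx": 0, "dy": 0, "dz": -0.4, "fingers": 255},
    {"wx": 0, "wy": 0, "wz": 0, "dx": 0, "dy": 0, "dz": 0, "fingers": 255}
  ]
}}

```text
t: 15.33
tool_pos: [0.6021, 0.1022, 0.0229]
orientation: [-3.141, 0.01, -0.005]
force: [-1.0, -0.0, -2.2]
opening: 0.0394
```

```bash
python3 st.py
```

```text
t 15.33 pos [0.6021 0.1022 0.0229] err_rot(to straight) [-0.0005  0.0034  0.0062] F [-0.9999 -0.0434 -2.1954] open 0.0394 j6 1.66
```

Call:
{"op": "send_rows", "data": {
  "series": [
    {"wx": 0, "wy": 0.003, "wz": 0, "dx": 0, "dy": 0, "dz": -0.5, "fingers": 255},
    {"wx": 0, "wy": 0, "wz": 0, "dx": 0, "dy": 0, "dz": -0.3, "fingers": 255},
    {"wx": 0, "wy": 0, "wz": 0, "dx": 0, "dy": 0, "dz": 0, "fingers": 255}
  ]
}}

```text
t: 15.58
tool_pos: [0.6042, 0.1014, 0.0175]
orientation: [-3.141, 0.011, -0.007]
force: [-0.9, -0.1, -2.9]
opening: 0.0394
```

```bash
python3 st.py
```

```text
t 15.58 pos [0.6042 0.1014 0.0175] err_rot(to straight) [-0.0007  0.0042  0.007 ] F [-0.9127 -0.0946 -2.8584] open 0.0394 j6 1.66
```

Call:
{"op": "send_rows", "data": {
  "series": [
    {"wx": 0, "wy": 0, "wz": 0, "dx": -0.1, "dy": 0, "dz": -0.2, "fingers": 255},
    {"wx": 0, "wy": 0, "wz": 0, "dx": 0, "dy": 0, "dz": 0, "fingers": 125},
    {"wx": 0, "wy": 0, "wz": 0, "dx": 0, "dy": 0, "dz": 0, "fingers": 125},
    {"wx": 0, "wy": 0, "wz": 0, "dx": 0, "dy": 0, "dz": 0, "fingers": 125},
    {"wx": 0, "wy": 0, "wz": 0, "dx": 0, "dy": 0, "dz": 1.0, "fingers": 125},
    {"wx": 0, "wy": 0, "wz": 0, "dx": 0, "dy": 0, "dz": 3.0, "fingers": 125},
    {"wx": 0, "wy": 0, "wz": 0, "dx": 0, "dy": 0, "dz": 3.0, "fingers": 125},
    {"wx": 0, "wy": 0, "wz": 0, "dx": 0, "dy": 0, "dz": 3.0, "fingers": 125},
    {"wx": 0, "wy": 0, "wz": 0, "dx": 0, "dy": 0, "dz": 0, "fingers": 125}
  ]
}}

```text
t: 16.33
tool_pos: [0.6029, 0.1017, 0.1232]
orientation: [-3.141, 0.01, -0.008]
force: [1.0, 0.4, 1.0]
opening: 0.0475
```

```bash
python3 - <<'E'
from det import *
show()
Tc,K=wpose(); im=robot.read_camera("wrist"); save("w8",im)
E
```

```text
t 16.33 pos [0.6029 0.1017 0.1232] err_rot(to straight) [-0.0008  0.0051  0.0063] F [1.0399 0.44   0.993 ] open 0.0475 j6 1.66
```

View pics/w8.png

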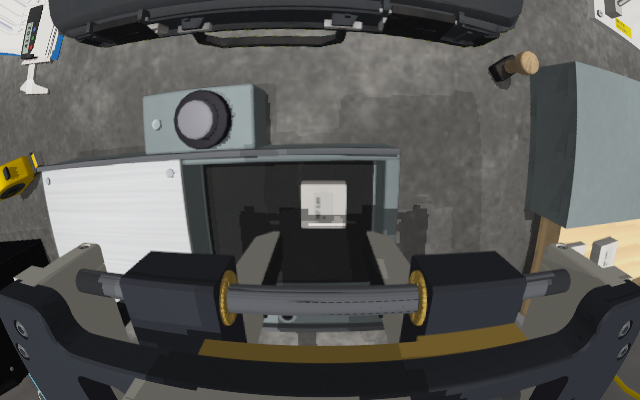

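Call:
{"op": "send_rows", "data": {
  "series": [
    {"wx": 0, "wy": 0, "wz": 0, "dx": -1.0, "dy": -2.0, "dz": 2.0, "fingers": 95},
    {"wx": 0, "wy": 0, "wz": 0.06, "dx": -1.0, "dy": -3.6, "dz": 1.5, "fingers": 95},
    {"wx": 0, "wy": 0, "wz": 0.06, "dx": -1.0, "dy": -3.6, "dz": 1.0, "fingers": 95},
    {"wx": 0, "wy": 0, "wz": 0, "dx": -1.0, "dy": -3.6, "dz": 0, "fingers": 95},
    {"wx": 0, "wy": 0, "wz": 0, "dx": -1.0, "dy": -3.6, "dz": 0, "fingers": 95},
    {"wx": 0, "wy": 0, "wz": 0, "dx": -1.0, "dy": -3.6, "dz": 0, "fingers": 95},
    {"wx": 0, "wy": 0, "wz": 0, "dx": -1.0, "dy": -3.6, "dz": 0, "fingers": 95},
    {"wx": 0, "wy": 0, "wz": 0, "dx": -1.0, "dy": -3.6, "dz": 0, "fingers": 95},
    {"wx": 0, "wy": 0, "wz": 0, "dx": -0.5, "dy": -3.6, "dz": -1, "fingers": 95},
    {"wx": 0, "wy": 0, "wz": 0, "dx": 0, "dy": -2.6, "dz": -1, "fingers": 95},
    {"wx": 0, "wy": 0, "wz": 0, "dx": 0, "dy": 0, "dz": 0, "fingers": 95}
  ]
}}

```text
t: 17.3
tool_pos: [0.5094, -0.2433, 0.1487]
orientation: [3.133, 0.201, 0.009]
force: [0.3, 0.7, -0.2]
opening: 0.0586
```

```bash
python3 - <<'E'
from det import *
show()
Tc,K=wpose(); im=robot.read_camera("wrist"); save("w9",im)
np.savez("w9.npz",Tc=Tc,K=K,im=im)
detect(im,Tc,K,.04,[(150,60),(500,60),(500,235),(150,235)])
E
```

```text
t 17.30 pos [ 0.5094 -0.2433  0.1487] err_rot(to straight) [ 0.0021  0.006  -0.1281] F [ 0.2859  0.6981 -0.1543] open 0.0586 j6 0.90
pix [351. 180.] ctr 531.6 -266.6 size 39.9 x 39.0  ang(of w side from +x) 7.7 deg
pix [281. 176.] ctr 526.7 -203.1 size 49.0 x 34.2  ang(of w side from +x) 2.6 deg
pix [354.  86.] ctr 616.0 -256.9 size 72.8 x 294.7  ang(of w side from +x) 8.2 deg
```

View pics/w9.png

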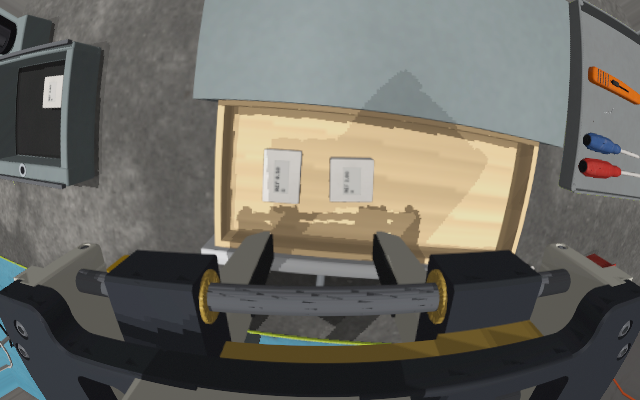

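Call:
{"op": "send_rows", "data": {
  "series": [
    {"wx": 0.002, "wy": 0.006, "wz": 0.006, "dx": 1.2, "dy": -1.2, "dz": -2.5, "fingers": 122},
    {"wx": 0, "wy": 0, "wz": 0, "dx": 1.0, "dy": -1.0, "dz": -2.5, "fingers": 122},
    {"wx": 0, "wy": 0, "wz": 0, "dx": 0, "dy": 0, "dz": -2.0, "fingers": 122},
    {"wx": 0, "wy": 0, "wz": 0, "dx": 0, "dy": 0, "dz": 0, "fingers": 122},
    {"wx": 0, "wy": 0, "wz": 0, "dx": 0, "dy": 0, "dz": 0, "fingers": 122}
  ]
}}

```text
t: 17.77
tool_pos: [0.5343, -0.2607, 0.0799]
orientation: [-3.133, -0.211, -0.006]
force: [0.1, -0.5, -0.0]
opening: 0.0487
```

```bash
python3 st.py
```

```text
t 17.77 pos [ 0.5343 -0.2607  0.0799] err_rot(to straight) [-0.0017  0.0036 -0.1348] F [ 0.0666 -0.4772 -0.0394] open 0.0487 j6 0.89
```

Call:
{"op": "send_rows", "data": {
  "series": [
    {"wx": 0, "wy": 0.003, "wz": 0, "dx": -0.2, "dy": -0.6, "dz": -1.5, "fingers": 122},
    {"wx": 0, "wy": 0, "wz": 0, "dx": 0, "dy": -0.1, "dz": -1, "fingers": 122},
    {"wx": 0, "wy": 0, "wz": 0, "dx": 0, "dy": 0, "dz": 0, "fingers": 122},
    {"wx": 0, "wy": 0, "wz": 0, "dx": 0, "dy": 0, "dz": 0, "fingers": 122}
  ]
}}

```text
t: 18.1
tool_pos: [0.5339, -0.2663, 0.0563]
orientation: [-3.134, -0.216, -0.005]
force: [-1.0, 0.7, -0.4]
opening: 0.0488
```

```bash
python3 - <<'E'
from det import *
show()
Tc,K=wpose(); im=robot.read_camera("wrist"); save("w10",im,(200,140,460,270),3)
detect(im,Tc,K,.04,[(150,60),(500,60),(500,235),(150,235)])
E
```

```text
t 18.10 pos [ 0.5339 -0.2663  0.0563] err_rot(to straight) [-0.0004  0.0031 -0.1379] F [-0.9972  0.6658 -0.4498] open 0.0488 j6 0.88
pix [323. 219.] ctr 546.7 -264.7 size 13.7 x 39.4  ang(of w side from +x) 8.1 deg
pix [225. 213.] ctr 539.4 -203.6 size 27.9 x 34.7  ang(of w side from +x) 7.7 deg
pix [332. 104.] ctr 615.1 -257.6 size 72.7 x 230.3  ang(of w side from +x) 8.1 deg
```

View pics/w10.png

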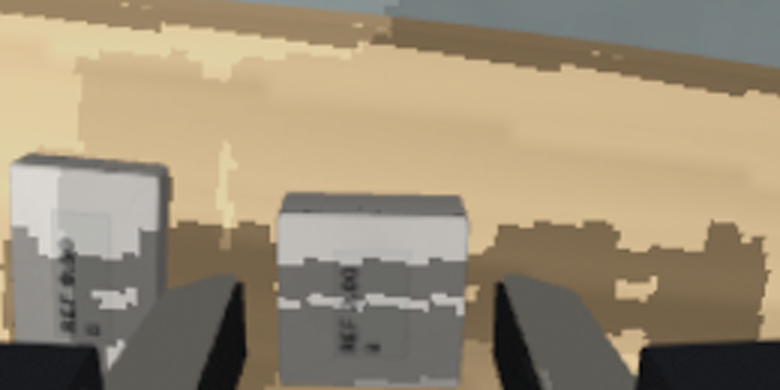

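Call:
{"op": "send_rows", "data": {
  "series": [
    {"wx": 0, "wy": 0.003, "wz": 0, "dx": -0.2, "dy": 0, "dz": -1.2, "fingers": 122},
    {"wx": 0, "wy": 0, "wz": 0, "dx": 0, "dy": 0, "dz": -0.8, "fingers": 122},
    {"wx": 0, "wy": 0, "wz": 0, "dx": 0, "dy": 0, "dz": 0, "fingers": 122}
  ]
}}

```text
t: 18.4
tool_pos: [0.5329, -0.267, 0.0368]
orientation: [3.133, 0.216, 0.005]
force: [0.8, 0.6, 0.1]
opening: 0.0487
```

```bash
python3 st.py
```

```text
t 18.40 pos [ 0.5329 -0.267   0.0368] err_rot(to straight) [ 0.0015  0.0029 -0.1378] F [0.8199 0.5811 0.0593] open 0.0487 j6 0.88
```

Call:
{"op": "send_rows", "data": {
  "series": [
    {"wx": 0, "wy": 0.003, "wz": 0, "dx": -0.1, "dy": 0.05, "dz": -0.8, "fingers": 122},
    {"wx": 0, "wy": 0, "wz": 0, "dx": 0, "dy": 0, "dz": -0.5, "fingers": 122},
    {"wx": 0, "wy": 0, "wz": 0, "dx": 0, "dy": 0, "dz": -0.1, "fingers": 150},
    {"wx": 0, "wy": 0, "wz": 0, "dx": 0, "dy": 0, "dz": 0, "fingers": 255},
    {"wx": 0, "wy": 0, "wz": 0, "dx": 0, "dy": 0, "dz": 0, "fingers": 255},
    {"wx": 0, "wy": 0, "wz": 0, "dx": 0, "dy": 0, "dz": 0, "fingers": 255}
  ]
}}

```text
t: 18.9
tool_pos: [0.5329, -0.2663, 0.0223]
orientation: [3.133, 0.216, 0.002]
force: [-0.3, 1.1, 3.2]
opening: 0.0399
```

```bash
python3 st.py
```

```text
t 18.90 pos [ 0.5329 -0.2663  0.0223] err_rot(to straight) [ 0.0011  0.0013 -0.1377] F [-0.2758  1.1322  3.2429] open 0.0399 j6 0.88
```

Call:
{"op": "send_rows", "data": {
  "series": [
    {"wx": 0, "wy": 0, "wz": 0, "dx": 0, "dy": 0, "dz": 2.5, "fingers": 255},
    {"wx": 0, "wy": 0, "wz": 0, "dx": 0, "dy": 0, "dz": 3.0, "fingers": 255},
    {"wx": 0, "wy": 0, "wz": 0, "dx": 0, "dy": 0, "dz": 3.5, "fingers": 255},
    {"wx": 0, "wy": 0, "wz": -0.07, "dx": 0.1, "dy": 2, "dz": 3.0, "fingers": 255},
    {"wx": 0, "wy": 0, "wz": -0.07, "dx": 0.1, "dy": 3.7, "dz": 1, "fingers": 255},
    {"wx": 0, "wy": 0, "wz": 0, "dx": 0.1, "dy": 3.7, "dz": 0, "fingers": 255},
    {"wx": 0, "wy": 0, "wz": 0, "dx": 0.1, "dy": 3.7, "dz": 0, "fingers": 255},
    {"wx": 0, "wy": 0, "wz": 0, "dx": 0.1, "dy": 3.7, "dz": 0, "fingers": 255},
    {"wx": 0, "wy": 0, "wz": 0, "dx": 0.1, "dy": 3.7, "dz": 0, "fingers": 255},
    {"wx": 0, "wy": 0, "wz": 0, "dx": 0.1, "dy": 3.7, "dz": 0, "fingers": 255},
    {"wx": 0, "wy": 0, "wz": 0, "dx": 0.1, "dy": 3.7, "dz": 0, "fingers": 255},
    {"wx": 0, "wy": 0, "wz": 0, "dx": 0.1, "dy": 3.7, "dz": 0, "fingers": 255},
    {"wx": 0, "wy": 0, "wz": 0, "dx": 0, "dy": 0, "dz": 0, "fingers": 255},
    {"wx": 0, "wy": 0, "wz": 0, "dx": 0, "dy": 0, "dz": 0, "fingers": 255}
  ]
}}

```text
t: 20.07
tool_pos: [0.5328, 0.0639, 0.15]
orientation: [-3.136, 0.024, 0.009]
force: [0.5, -0.7, -3.3]
opening: 0.0398
```

```bash
python3 st.py
```

```text
t 20.07 pos [0.5328 0.0639 0.15  ] err_rot(to straight) [-0.0055 -0.006   0.0152] F [ 0.4627 -0.7373 -3.2561] open 0.0398 j6 1.60
```

Call:
{"op": "send_rows", "data": {
  "series": [
    {"wx": -0.005, "wy": -0.006, "wz": 0.015, "dx": 0.6, "dy": 2.2, "dz": -1.5, "fingers": 255},
    {"wx": 0, "wy": 0, "wz": 0, "dx": 0.5, "dy": 2.0, "dz": -2, "fingers": 255},
    {"wx": 0, "wy": 0, "wz": 0, "dx": 0, "dy": 0, "dz": -2, "fingers": 255},
    {"wx": 0, "wy": 0, "wz": 0, "dx": 0, "dy": 0, "dz": 0, "fingers": 255},
    {"wx": 0, "wy": 0, "wz": 0, "dx": 0, "dy": 0, "dz": 0, "fingers": 255}
  ]
}}

```text
t: 20.48
tool_pos: [0.5444, 0.1047, 0.0929]
orientation: [3.141, -0.001, 0.001]
force: [0.5, 0.5, -1.4]
opening: 0.0396
```

```bash
python3 - <<'E'
from det import *
show()
Tc,K=wpose(); im=robot.read_camera("wrist"); save("w11",im)
E
```

```text
t 20.48 pos [0.5444 0.1047 0.0929] err_rot(to straight) [0.001  0.0009 0.0007] F [ 0.5441  0.5255 -1.4364] open 0.0396 j6 1.67
```

View pics/w11.png

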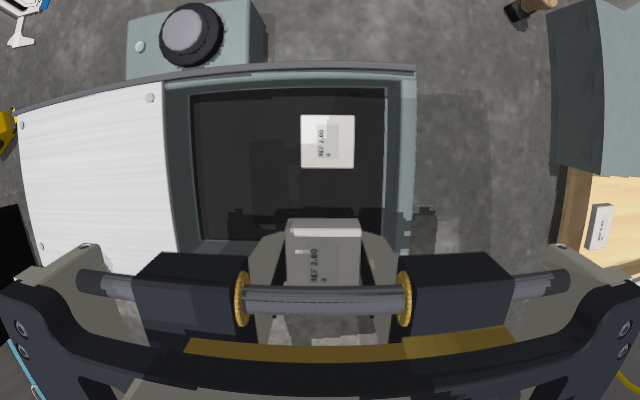

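Aligned: D at (328,141), C held. Descend to about TCP z = 0.013.

Call:
{"op": "send_rows", "data": {
  "series": [
    {"wx": 0, "wy": 0, "wz": 0, "dx": 0, "dy": 0, "dz": -2.5, "fingers": 255},
    {"wx": 0, "wy": 0, "wz": 0, "dx": 0, "dy": 0, "dz": -2.5, "fingers": 255},
    {"wx": 0, "wy": 0, "wz": 0, "dx": 0, "dy": 0, "dz": -1.5, "fingers": 255},
    {"wx": 0, "wy": 0, "wz": 0, "dx": 0, "dy": 0, "dz": 0, "fingers": 255}
  ]
}}

```text
t: 20.87
tool_pos: [0.5485, 0.1005, 0.0323]
orientation: [3.14, -0.009, 0.014]
force: [0.0, -0.1, -2.7]
opening: 0.0396
```

```bash
python3 st.py
```

```text
t 20.87 pos [0.5485 0.1005 0.0323] err_rot(to straight) [0.0013 0.0091 0.0059] F [ 0.0216 -0.0667 -2.73  ] open 0.0396 j6 1.67
```

Call:
{"op": "send_rows", "data": {
  "series": [
    {"wx": 0, "wy": 0.009, "wz": 0, "dx": -0.5, "dy": 0.3, "dz": -1.0, "fingers": 255},
    {"wx": 0, "wy": 0, "wz": 0, "dx": -0.1, "dy": 0.1, "dz": -0.7, "fingers": 255},
    {"wx": 0, "wy": 0, "wz": 0, "dx": 0, "dy": 0, "dz": 0, "fingers": 255}
  ]
}}

```text
t: 21.12
tool_pos: [0.5444, 0.1029, 0.0179]
orientation: [3.14, -0.014, 0.005]
force: [0.4, 0.6, -1.6]
opening: 0.0396
```

```bash
python3 st.py
```

```text
t 21.12 pos [0.5444 0.1029 0.0179] err_rot(to straight) [0.0012 0.0032 0.0089] F [ 0.3679  0.6387 -1.5923] open 0.0396 j6 1.68
```

Call:
{"op": "send_rows", "data": {
  "series": [
    {"wx": 0, "wy": 0.003, "wz": 0, "dx": 0, "dy": 0, "dz": -0.4, "fingers": 255},
    {"wx": 0, "wy": 0, "wz": 0, "dx": 0, "dy": 0, "dz": -0.15, "fingers": 255},
    {"wx": 0, "wy": 0, "wz": 0, "dx": 0, "dy": 0, "dz": 0, "fingers": 125},
    {"wx": 0, "wy": 0, "wz": 0, "dx": 0, "dy": 0, "dz": 0, "fingers": 125},
    {"wx": 0, "wy": 0, "wz": 0, "dx": 0, "dy": 0, "dz": 0, "fingers": 125},
    {"wx": 0, "wy": 0, "wz": 0, "dx": 0, "dy": 0, "dz": 1.0, "fingers": 125},
    {"wx": 0, "wy": 0, "wz": 0, "dx": 0, "dy": 0, "dz": 3.0, "fingers": 125},
    {"wx": 0, "wy": 0, "wz": 0, "dx": 0, "dy": 0, "dz": 3.0, "fingers": 125},
    {"wx": 0, "wy": 0, "wz": 0, "dx": 0, "dy": 0, "dz": 3.0, "fingers": 125},
    {"wx": 0, "wy": 0, "wz": 0, "dx": -0.5, "dy": -1, "dz": 3, "fingers": 125},
    {"wx": 0, "wy": 0, "wz": 0, "dx": -1, "dy": -3, "dz": 2, "fingers": 125},
    {"wx": 0, "wy": 0, "wz": 0.05, "dx": -0.5, "dy": -3.8, "dz": 0, "fingers": 100},
    {"wx": 0, "wy": 0, "wz": 0, "dx": -0.5, "dy": -3.8, "dz": 0, "fingers": 100},
    {"wx": 0, "wy": 0, "wz": 0, "dx": -0.5, "dy": -3.8, "dz": 0, "fingers": 100},
    {"wx": 0, "wy": 0, "wz": 0, "dx": 0, "dy": -3.8, "dz": 0, "fingers": 100},
    {"wx": 0, "wy": 0, "wz": 0, "dx": 0, "dy": -3.8, "dz": 0, "fingers": 100},
    {"wx": 0, "wy": 0, "wz": 0, "dx": 0, "dy": -3.8, "dz": 0, "fingers": 100},
    {"wx": 0, "wy": 0, "wz": 0, "dx": 0, "dy": 0, "dz": 0, "fingers": 100},
    {"wx": 0, "wy": 0, "wz": 0, "dx": 0, "dy": 0, "dz": 0, "fingers": 100}
  ]
}}

```text
t: 22.7
tool_pos: [0.5165, -0.1761, 0.1933]
orientation: [3.132, 0.078, 0.043]
force: [-0.4, -0.2, -0.6]
opening: 0.0565
```

```bash
python3 - <<'E'
from det import *
show()
Tc,K=wpose(); im=robot.read_camera("wrist"); save("w12",im)
detect(im,Tc,K,.034,[(150,60),(500,60),(500,235),(150,235)])
im=robot.read_camera("top"); save("t12",im,(160,120,360,260),4)
E
```

```text
t 22.70 pos [ 0.5165 -0.1761  0.1933] err_rot(to straight) [ 0.0082  0.0277 -0.05  ] F [-0.4426 -0.2486 -0.5924] open 0.0565 j6 1.09
pix [181. 210.] ctr 490.6 -4.9 size 70.7 x 87.1  ang(of w side from +x) 4.8 deg
pix [346. 184.] ctr 526.2 -202.5 size 49.4 x 34.0  ang(of w side from +x) 3.3 deg
pix [389.  92.] ctr 636.6 -249.6 size 88.0 x 261.5  ang(of w side from +x) 2.9 deg
```

View pics/w12.png

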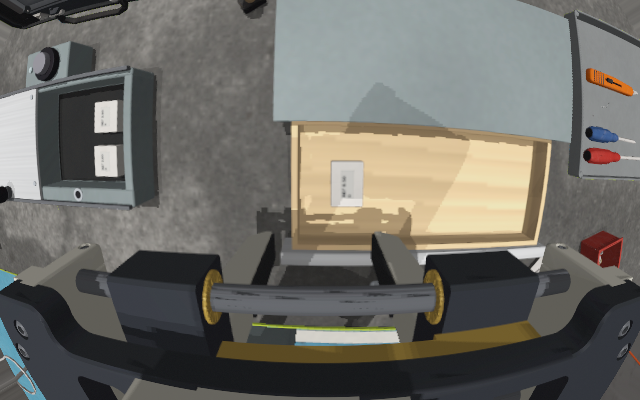

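View pics/t12.png

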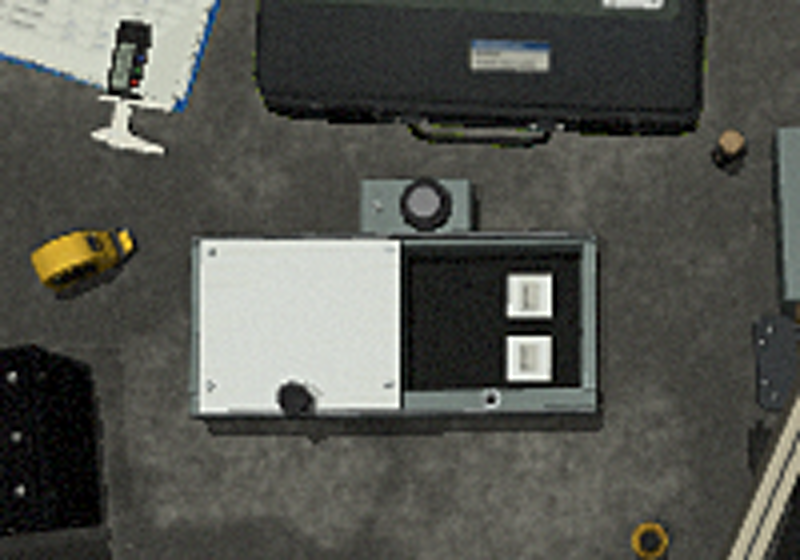

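Call:
{"op": "send_rows", "data": {
  "series": [
    {"wx": 0.008, "wy": 0.028, "wz": 0, "dx": 0.5, "dy": -1.4, "dz": -3, "fingers": 128},
    {"wx": 0, "wy": 0, "wz": 0, "dx": 0.3, "dy": -1.2, "dz": -3, "fingers": 128},
    {"wx": 0, "wy": 0, "wz": 0, "dx": 0, "dy": 0, "dz": -3, "fingers": 128},
    {"wx": 0, "wy": 0, "wz": 0, "dx": 0, "dy": 0, "dz": -1.5, "fingers": 128},
    {"wx": 0, "wy": 0, "wz": 0, "dx": 0, "dy": 0, "dz": 0, "fingers": 128}
  ]
}}

```text
t: 23.22
tool_pos: [0.5291, -0.1946, 0.0901]
orientation: [3.138, 0.096, 0.012]
force: [-1.3, 0.9, -0.2]
opening: 0.0466
```

```bash
python3 st.py
```

```text
t 23.22 pos [ 0.5291 -0.1946  0.0901] err_rot(to straight) [ 0.0019  0.0079 -0.0613] F [-1.3416  0.9122 -0.2153] open 0.0466 j6 1.06
```

Call:
{"op": "send_rows", "data": {
  "series": [
    {"wx": 0, "wy": 0.008, "wz": 0, "dx": -0.3, "dy": -0.8, "dz": -1.5, "fingers": 128},
    {"wx": 0, "wy": 0, "wz": 0, "dx": 0, "dy": -0.1, "dz": -1, "fingers": 128},
    {"wx": 0, "wy": 0, "wz": 0, "dx": 0, "dy": 0, "dz": 0, "fingers": 128},
    {"wx": 0, "wy": 0, "wz": 0, "dx": 0, "dy": 0, "dz": 0, "fingers": 128}
  ]
}}

```text
t: 23.55
tool_pos: [0.5276, -0.1982, 0.0664]
orientation: [3.139, 0.107, -0.0]
force: [-0.6, 0.1, 0.6]
opening: 0.0465
```

```bash
python3 - <<'E'
from det import *
show()
Tc,K=wpose(); im=robot.read_camera("wrist"); save("w13",im,(200,140,460,270),3)
E
```

```text
t 23.55 pos [ 0.5276 -0.1982  0.0664] err_rot(to straight) [ 0.0004 -0.     -0.0681] F [-0.591   0.1182  0.5804] open 0.0465 j6 1.05
```

View pics/w13.png

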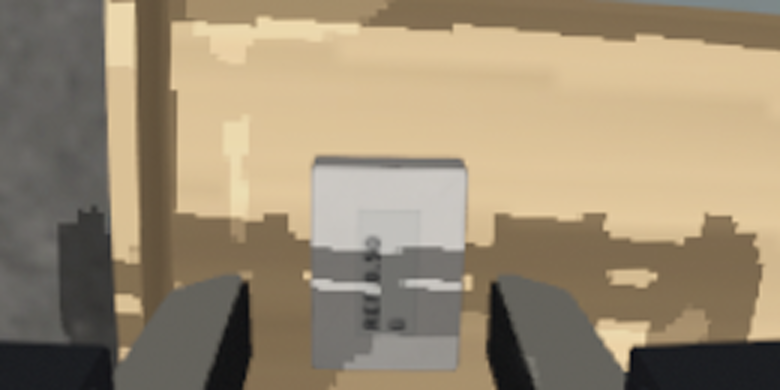

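Call:
{"op": "send_rows", "data": {
  "series": [
    {"wx": 0, "wy": 0, "wz": -0.015, "dx": -0.1, "dy": -0.45, "dz": -1.2, "fingers": 128},
    {"wx": 0, "wy": 0, "wz": 0, "dx": 0, "dy": 0, "dz": -1.2, "fingers": 128},
    {"wx": 0, "wy": 0, "wz": 0, "dx": 0, "dy": 0, "dz": -0.8, "fingers": 128},
    {"wx": 0, "wy": 0, "wz": 0, "dx": 0, "dy": 0, "dz": 0, "fingers": 128}
  ]
}}

```text
t: 23.93
tool_pos: [0.5296, -0.2033, 0.0358]
orientation: [3.137, 0.082, 0.011]
force: [-0.8, 0.1, -0.2]
opening: 0.0464
```

```bash
python3 st.py
```

```text
t 23.93 pos [ 0.5296 -0.2033  0.0358] err_rot(to straight) [ 0.0035  0.0068 -0.0523] F [-0.8128  0.1491 -0.169 ] open 0.0464 j6 1.06
```

Call:
{"op": "send_rows", "data": {
  "series": [
    {"wx": 0.003, "wy": 0.007, "wz": 0, "dx": -0.3, "dy": 0.05, "dz": -0.7, "fingers": 128},
    {"wx": 0, "wy": 0, "wz": 0, "dx": 0, "dy": 0, "dz": -0.5, "fingers": 128},
    {"wx": 0, "wy": 0, "wz": 0, "dx": 0, "dy": 0, "dz": 0, "fingers": 160},
    {"wx": 0, "wy": 0, "wz": 0, "dx": 0, "dy": 0, "dz": 0, "fingers": 255},
    {"wx": 0, "wy": 0, "wz": 0, "dx": 0, "dy": 0, "dz": 0, "fingers": 255},
    {"wx": 0, "wy": 0, "wz": 0, "dx": 0, "dy": 0, "dz": 0, "fingers": 255}
  ]
}}

```text
t: 24.43
tool_pos: [0.5263, -0.2032, 0.0224]
orientation: [-3.141, -0.081, 0.002]
force: [1.1, -0.5, -1.7]
opening: 0.0347
```

```bash
python3 st.py
```

```text
t 24.43 pos [ 0.5263 -0.2032  0.0224] err_rot(to straight) [-0.     -0.001  -0.0516] F [ 1.0654 -0.5114 -1.7144] open 0.0347 j6 1.06
```

Call:
{"op": "send_rows", "data": {
  "series": [
    {"wx": 0, "wy": 0, "wz": 0, "dx": 0, "dy": 0, "dz": 2.5, "fingers": 255},
    {"wx": 0, "wy": 0, "wz": 0, "dx": 0, "dy": 0, "dz": 3.0, "fingers": 255},
    {"wx": 0, "wy": 0, "wz": 0, "dx": 0, "dy": 0, "dz": 3.5, "fingers": 255},
    {"wx": 0, "wy": 0, "wz": -0.05, "dx": 0.4, "dy": 2, "dz": 3.0, "fingers": 255},
    {"wx": 0, "wy": 0, "wz": 0, "dx": 0.4, "dy": 3.7, "dz": 1, "fingers": 255},
    {"wx": 0, "wy": 0, "wz": 0, "dx": 0.4, "dy": 3.7, "dz": 0, "fingers": 255},
    {"wx": 0, "wy": 0, "wz": 0, "dx": 0.4, "dy": 3.7, "dz": 0, "fingers": 255},
    {"wx": 0, "wy": 0, "wz": 0, "dx": 0.4, "dy": 3.7, "dz": 0, "fingers": 255},
    {"wx": 0, "wy": 0, "wz": 0, "dx": 0.4, "dy": 3.7, "dz": 0, "fingers": 255},
    {"wx": 0, "wy": 0, "wz": 0, "dx": 0.4, "dy": 3.7, "dz": 0, "fingers": 255},
    {"wx": 0, "wy": 0, "wz": 0, "dx": 0.4, "dy": 3.7, "dz": 0, "fingers": 255},
    {"wx": 0, "wy": 0, "wz": 0, "dx": 0.4, "dy": 3.7, "dz": 0, "fingers": 255},
    {"wx": 0, "wy": 0, "wz": 0, "dx": 0.2, "dy": 2, "dz": 0, "fingers": 255},
    {"wx": 0, "wy": 0, "wz": 0, "dx": 0, "dy": 0, "dz": 0, "fingers": 255},
    {"wx": 0, "wy": 0, "wz": 0, "dx": 0, "dy": 0, "dz": 0, "fingers": 255}
  ]
}}

```text
t: 25.68
tool_pos: [0.5574, 0.1501, 0.1571]
orientation: [-3.136, 0.008, 0.006]
force: [-0.5, -1.1, -2.1]
opening: 0.0345
```

```bash
python3 st.py
```

```text
t 25.68 pos [0.5574 0.1501 0.1571] err_rot(to straight) [-0.0057 -0.0039  0.005 ] F [-0.5128 -1.1333 -2.1084] open 0.0345 j6 1.75
```

Call:
{"op": "send_rows", "data": {
  "series": [
    {"wx": -0.005, "wy": -0.004, "wz": 0.005, "dx": 0.8, "dy": 1.0, "dz": -2, "fingers": 255},
    {"wx": 0, "wy": 0, "wz": 0, "dx": 0.6, "dy": 1.0, "dz": -2, "fingers": 255},
    {"wx": 0, "wy": 0, "wz": 0, "dx": 0, "dy": 0, "dz": -2, "fingers": 255},
    {"wx": 0, "wy": 0, "wz": 0, "dx": 0, "dy": 0, "dz": 0, "fingers": 255},
    {"wx": 0, "wy": 0, "wz": 0, "dx": 0, "dy": 0, "dz": 0, "fingers": 255}
  ]
}}

```text
t: 26.1
tool_pos: [0.5725, 0.1662, 0.0966]
orientation: [3.141, -0.004, 0.003]
force: [0.5, -0.5, -0.8]
opening: 0.0344
```

```bash
python3 - <<'E'
from det import *
show()
Tc,K=wpose(); im=robot.read_camera("wrist"); save("w14",im)
E
```

```text
t 26.10 pos [0.5725 0.1662 0.0966] err_rot(to straight) [0.0011 0.0019 0.0023] F [ 0.4697 -0.5225 -0.8057] open 0.0344 j6 1.77
```

View pics/w14.png

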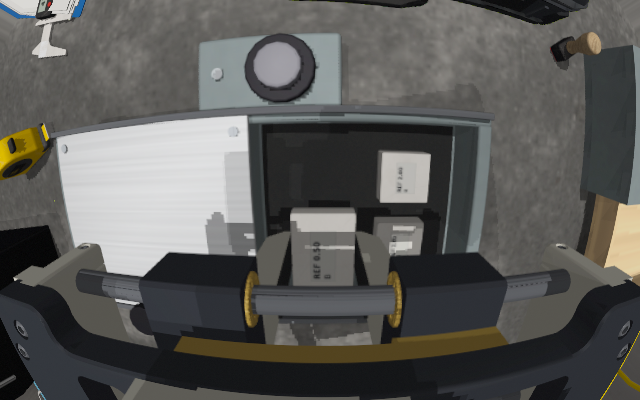

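Call:
{"op": "send_rows", "data": {
  "series": [
    {"wx": 0, "wy": 0, "wz": 0, "dx": -0.1, "dy": 0.4, "dz": -2.0, "fingers": 255},
    {"wx": 0, "wy": 0, "wz": 0, "dx": -0.1, "dy": 0.1, "dz": -2.0, "fingers": 255},
    {"wx": 0, "wy": 0, "wz": 0, "dx": 0, "dy": 0.1, "dz": -2.0, "fingers": 255},
    {"wx": 0, "wy": 0, "wz": 0, "dx": 0, "dy": 0, "dz": 0, "fingers": 255}
  ]
}}

```text
t: 26.48
tool_pos: [0.5742, 0.169, 0.0421]
orientation: [3.141, -0.011, 0.016]
force: [-1.6, 0.1, -2.8]
opening: 0.0347
```

```bash
python3 st.py
```

```text
t 26.48 pos [0.5742 0.169  0.0421] err_rot(to straight) [0.0002 0.0102 0.0069] F [-1.6407  0.093  -2.7783] open 0.0347 j6 1.78
```

Call:
{"op": "send_rows", "data": {
  "series": [
    {"wx": 0, "wy": 0.01, "wz": 0.007, "dx": -0.2, "dy": 0.1, "dz": -1.3, "fingers": 255},
    {"wx": 0, "wy": 0, "wz": 0, "dx": -0.1, "dy": 0.1, "dz": -1.1, "fingers": 255},
    {"wx": 0, "wy": 0, "wz": 0, "dx": 0, "dy": 0, "dz": -0.4, "fingers": 255},
    {"wx": 0, "wy": 0, "wz": 0, "dx": 0, "dy": 0, "dz": 0, "fingers": 255}
  ]
}}

```text
t: 26.82
tool_pos: [0.5742, 0.1699, 0.0172]
orientation: [-3.141, 0.002, -0.008]
force: [-0.3, -0.9, -2.5]
opening: 0.0343
```

```bash
python3 st.py
```

```text
t 26.82 pos [0.5742 0.1699 0.0172] err_rot(to straight) [-0.0007  0.0049  0.0011] F [-0.3159 -0.9257 -2.5113] open 0.0343 j6 1.77
```

Call:
{"op": "send_rows", "data": {
  "series": [
    {"wx": 0, "wy": 0.003, "wz": 0, "dx": 0, "dy": 0, "dz": -0.4, "fingers": 255},
    {"wx": 0, "wy": 0, "wz": 0, "dx": 0, "dy": 0, "dz": -0.1, "fingers": 255},
    {"wx": 0, "wy": 0, "wz": 0, "dx": 0, "dy": 0, "dz": 0, "fingers": 140},
    {"wx": 0, "wy": 0, "wz": 0, "dx": 0, "dy": 0, "dz": 0, "fingers": 140},
    {"wx": 0, "wy": 0, "wz": 0, "dx": 0, "dy": 0, "dz": 0, "fingers": 140},
    {"wx": 0, "wy": 0, "wz": 0, "dx": 0, "dy": 0, "dz": 1.0, "fingers": 140},
    {"wx": 0, "wy": 0, "wz": 0, "dx": 0, "dy": 0, "dz": 3.0, "fingers": 140},
    {"wx": 0, "wy": 0, "wz": 0, "dx": 0, "dy": 0, "dz": 3.0, "fingers": 140},
    {"wx": 0, "wy": 0, "wz": 0, "dx": 0, "dy": 0, "dz": 3.0, "fingers": 140},
    {"wx": 0, "wy": 0, "wz": 0, "dx": -1, "dy": 0, "dz": 3.0, "fingers": 140},
    {"wx": 0, "wy": 0, "wz": 0, "dx": -1, "dy": -2, "dz": 2.0, "fingers": 255},
    {"wx": 0, "wy": 0, "wz": 0, "dx": -1.5, "dy": -2.5, "dz": 1, "fingers": 255},
    {"wx": 0, "wy": 0, "wz": 0, "dx": 0, "dy": 0, "dz": 0, "fingers": 255},
    {"wx": 0, "wy": 0, "wz": 0, "dx": 0, "dy": 0, "dz": 0, "fingers": 255}
  ]
}}

```text
t: 27.98
tool_pos: [0.5402, 0.1245, 0.192]
orientation: [-3.139, -0.002, -0.023]
force: [-0.4, 0.6, -0.6]
opening: 0.0199
```

```bash
python3 - <<'E'
from det import *
show()
Tc,K=wpose(); im=robot.read_camera("wrist"); save("w15",im)
print("C/D"); detect(im,Tc,K,.030,[(245,60),(480,60),(480,235),(245,235)])
print("A"); detect(im,Tc,K,.024,[(245,60),(480,60),(480,235),(245,235)])
E
```

```text
t 27.98 pos [0.5402 0.1245 0.192 ] err_rot(to straight) [-0.0022  0.0148 -0.0011] F [-0.3786  0.6288 -0.6209] open 0.0199 j6 1.70
C/D
pix [343. 185.] ctr 544.5 103.2 size 39.9 x 39.2  ang(of w side from +x) 0.2 deg
pix [282. 156.] ctr 575.6 169.6 size 33.8 x 48.9  ang(of w side from +x) 89.3 deg
pix [345. 133.] ctr 601.4 101.9 size 39.6 x 40.1  ang(of w side from +x) 0.2 deg
pix [358. 115.] ctr 583.1 119.4 size 145.0 x 172.0  ang(of w side from +x) 2.6 deg
pix [338.  73.] ctr 668.7 107.8 size 69.5 x 19.2  ang(of w side from +x) 85.6 deg
pix [279.  71.] ctr 669.7 174.4 size 20.9 x 33.1  ang(of w side from +x) 0.3 deg
A
pix [343. 185.] ctr 543.3 102.8 size 40.7 x 39.9  ang(of w side from +x) 0.2 deg
pix [282. 156.] ctr 574.9 170.4 size 34.4 x 49.8  ang(of w side from +x) 89.3 deg
pix [345. 133.] ctr 601.2 101.5 size 40.3 x 40.8  ang(of w side from +x) 0.2 deg
pix [358. 115.] ctr 582.6 119.3 size 147.6 x 175.2  ang(of w side from +x) 2.6 deg
pix [338.  73.] ctr 669.8 107.5 size 70.8 x 19.5  ang(of w side from +x) 85.6 deg
pix [279.  71.] ctr 670.8 175.3 size 21.3 x 33.8  ang(of w side from +x) 0.3 deg
```

View pics/w15.png

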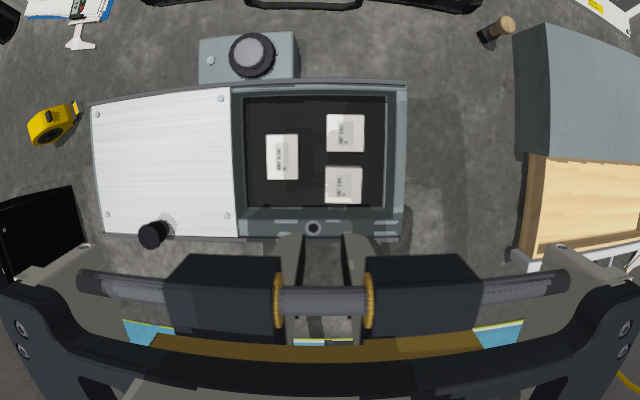

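Call:
{"op": "send_rows", "data": {
  "series": [
    {"wx": 0, "wy": 0.014, "wz": 0, "dx": -1.4, "dy": -3.5, "dz": 0, "fingers": 255},
    {"wx": 0, "wy": 0, "wz": 0, "dx": -1.4, "dy": -3.5, "dz": 0, "fingers": 255},
    {"wx": 0, "wy": 0, "wz": 0, "dx": -1.4, "dy": -3.5, "dz": 0, "fingers": 255},
    {"wx": 0, "wy": 0, "wz": 0, "dx": -1.4, "dy": -3.5, "dz": 0, "fingers": 255},
    {"wx": 0, "wy": 0, "wz": 0, "dx": -1.4, "dy": -3.5, "dz": 0, "fingers": 255},
    {"wx": 0, "wy": 0, "wz": 0, "dx": -1.4, "dy": -3.5, "dz": 0, "fingers": 255},
    {"wx": 0, "wy": 0, "wz": 0, "dx": -1.4, "dy": -3.5, "dz": 0, "fingers": 255},
    {"wx": 0, "wy": 0, "wz": 0, "dx": -1.4, "dy": -3.5, "dz": 0, "fingers": 255},
    {"wx": 0, "wy": 0, "wz": 0, "dx": -1.4, "dy": -3.5, "dz": 0, "fingers": 255},
    {"wx": 0, "wy": 0, "wz": 0, "dx": -1.4, "dy": -3.5, "dz": 0, "fingers": 255},
    {"wx": 0, "wy": 0, "wz": 0, "dx": -1.4, "dy": -3.5, "dz": 0, "fingers": 255},
    {"wx": 0, "wy": 0, "wz": 0, "dx": 0, "dy": 0, "dz": 0, "fingers": 255},
    {"wx": 0, "wy": 0, "wz": 0, "dx": 0, "dy": 0, "dz": 0, "fingers": 255}
  ]
}}

```text
t: 29.12
tool_pos: [0.3777, -0.2683, 0.1878]
orientation: [-3.133, -0.018, 0.008]
force: [0.0, 0.2, -0.6]
opening: 0.0007
```

```bash
python3 st.py
```

```text
t 29.12 pos [ 0.3777 -0.2683  0.1878] err_rot(to straight) [-0.0083 -0.0052 -0.0116] F [ 0.0374  0.2298 -0.5825] open 0.0007 j6 0.83
```

Call:
{"op": "send_rows", "data": {
  "series": [
    {"wx": -0.008, "wy": -0.005, "wz": 0.02, "dx": -0.3, "dy": -2, "dz": -2, "fingers": 255},
    {"wx": 0, "wy": 0, "wz": 0, "dx": -0.2, "dy": -1.5, "dz": -2.5, "fingers": 255},
    {"wx": 0, "wy": 0, "wz": 0, "dx": 0, "dy": 0, "dz": -2.5, "fingers": 255},
    {"wx": 0, "wy": 0, "wz": 0, "dx": 0, "dy": 0, "dz": -2, "fingers": 255},
    {"wx": 0, "wy": 0, "wz": 0, "dx": 0, "dy": 0, "dz": 0, "fingers": 255}
  ]
}}

```text
t: 29.53
tool_pos: [0.3766, -0.3016, 0.0953]
orientation: [3.141, 0.056, 0.004]
force: [-1.0, 0.9, 0.6]
opening: 0.001
```

```bash
python3 - <<'E'
from det import *
show()
Tc,K=wpose(); im=robot.read_camera("wrist"); save("w16",im)
E
```

```text
t 29.53 pos [ 0.3766 -0.3016  0.0953] err_rot(to straight) [ 0.0005  0.0026 -0.0357] F [-0.9913  0.8543  0.6123] open 0.0010 j6 0.75
```

View pics/w16.png

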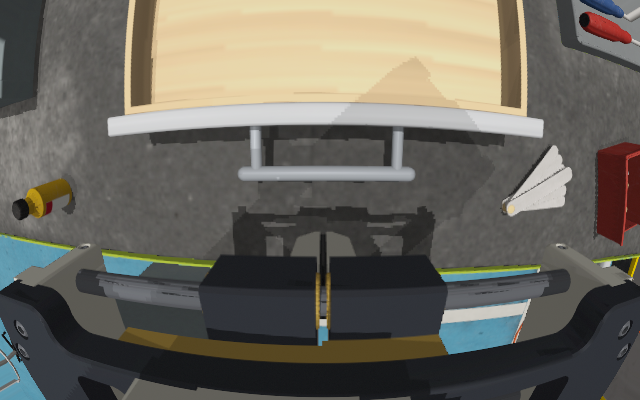

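Call:
{"op": "send_rows", "data": {
  "series": [
    {"wx": 0, "wy": 0, "wz": 0, "dx": -0.2, "dy": -0.1, "dz": -2.2, "fingers": 255},
    {"wx": 0, "wy": 0, "wz": 0, "dx": -0.1, "dy": 0, "dz": -2.2, "fingers": 255},
    {"wx": 0, "wy": 0, "wz": 0, "dx": 0, "dy": 0, "dz": -1.8, "fingers": 255},
    {"wx": 0, "wy": 0, "wz": 0, "dx": 0, "dy": 0, "dz": 0, "fingers": 255}
  ]
}}

```text
t: 29.92
tool_pos: [0.3799, -0.3019, 0.0396]
orientation: [3.135, 0.066, 0.014]
force: [0.1, 0.4, 0.0]
opening: 0.0001
```

```bash
python3 st.py
```

```text
t 29.92 pos [ 0.3799 -0.3019  0.0396] err_rot(to straight) [ 0.0057  0.0092 -0.0419] F [0.1022 0.4302 0.0019] open 0.0001 j6 0.75
```

Call:
{"op": "send_rows", "data": {
  "series": [
    {"wx": 0.005, "wy": 0.009, "wz": 0, "dx": 0.5, "dy": 0, "dz": -0.5, "fingers": 255},
    {"wx": 0, "wy": 0, "wz": 0, "dx": 1.5, "dy": 0.05, "dz": 0, "fingers": 255},
    {"wx": 0, "wy": 0, "wz": 0, "dx": 1.5, "dy": 0.05, "dz": 0, "fingers": 255},
    {"wx": 0, "wy": 0, "wz": 0, "dx": 1.5, "dy": 0.05, "dz": 0, "fingers": 255},
    {"wx": 0, "wy": 0, "wz": 0, "dx": 1.5, "dy": 0.05, "dz": 0, "fingers": 255}
  ]
}}

```text
t: 30.33
tool_pos: [0.4485, -0.2981, 0.0422]
orientation: [3.14, 0.07, -0.002]
force: [-1.2, -0.2, -1.4]
opening: 0.0005
```

```bash
python3 st.py
```

```text
t 30.33 pos [ 0.4485 -0.2981  0.0422] err_rot(to straight) [ 0.0012 -0.0015 -0.0448] F [-1.2277 -0.2208 -1.3621] open 0.0005 j6 0.85
```

Call:
{"op": "send_rows", "data": {
  "series": [
    {"wx": 0, "wy": 0, "wz": 0, "dx": 0.8, "dy": 0, "dz": -0.8, "fingers": 255},
    {"wx": 0, "wy": 0, "wz": 0, "dx": 1.5, "dy": 0.05, "dz": -0.4, "fingers": 255},
    {"wx": 0, "wy": 0, "wz": 0, "dx": 1.5, "dy": 0.05, "dz": -0.2, "fingers": 255},
    {"wx": 0, "wy": 0, "wz": 0, "dx": 1.5, "dy": 0.05, "dz": 0, "fingers": 255},
    {"wx": 0, "wy": 0, "wz": 0, "dx": 1.0, "dy": 0.05, "dz": 0, "fingers": 255}
  ]
}}

```text
t: 30.75
tool_pos: [0.5215, -0.2953, 0.0401]
orientation: [3.134, 0.078, 0.006]
force: [-0.9, 0.2, -1.0]
opening: 0.0007
```

```bash
python3 st.py
```

```text
t 30.75 pos [ 0.5215 -0.2953  0.0401] err_rot(to straight) [ 0.0068  0.004  -0.0499] F [-0.8798  0.178  -1.005 ] open 0.0007 j6 0.92
```

Call:
{"op": "send_rows", "data": {
  "series": [
    {"wx": 0, "wy": 0, "wz": 0.01, "dx": 0.4, "dy": 0, "dz": -0.6, "fingers": 255},
    {"wx": 0, "wy": 0, "wz": 0, "dx": 0.5, "dy": 0, "dz": 0, "fingers": 255},
    {"wx": 0, "wy": 0, "wz": 0, "dx": 0.4, "dy": 0, "dz": 0, "fingers": 255}
  ]
}}

```text
t: 31.0
tool_pos: [0.5305, -0.2952, 0.0367]
orientation: [3.132, 0.102, -0.017]
force: [-26.2, -2.7, 16.4]
opening: -0.0
```

```bash
python3 st.py
```

```text
t 31.00 pos [ 0.5305 -0.2952  0.0367] err_rot(to straight) [ 0.0077 -0.0108 -0.0652] F [-26.2253  -2.7421  16.4206] open -0.0000 j6 0.93
```

Call:
{"op": "send_rows", "data": {
  "series": [
    {"wx": 0, "wy": 0, "wz": 0, "dx": -1, "dy": 0, "dz": 0, "fingers": 255},
    {"wx": 0, "wy": 0, "wz": 0, "dx": -1.5, "dy": 0, "dz": 0.5, "fingers": 255},
    {"wx": 0.008, "wy": -0.01, "wz": -0.065, "dx": -1, "dy": 0, "dz": 3, "fingers": 255},
    {"wx": 0, "wy": 0, "wz": 0, "dx": 0, "dy": 0, "dz": 3.5, "fingers": 255},
    {"wx": 0, "wy": 0, "wz": 0, "dx": 0, "dy": 0, "dz": 3.5, "fingers": 255},
    {"wx": 0, "wy": 0, "wz": 0, "dx": 0, "dy": 0, "dz": 3.5, "fingers": 100},
    {"wx": 0, "wy": 0, "wz": 0, "dx": 0, "dy": 0, "dz": 0, "fingers": 100},
    {"wx": 0, "wy": 0, "wz": 0, "dx": 0, "dy": 0, "dz": 0, "fingers": 100}
  ]
}}

```text
t: 31.67
tool_pos: [0.4906, -0.2912, 0.1874]
orientation: [-3.139, -0.005, 0.009]
force: [-0.7, 0.3, -0.0]
opening: 0.0158
```

```bash
python3 - <<'E'
from det import *
show()
Tc,K=wpose(); im=robot.read_camera("wrist"); save("w17",im)
im=robot.read_camera("top"); save("t17",im,(180,140,380,260),4)
save("t17b",im,(330,130,470,230),5)
print(w2wpix(Tc,K,[.543,-.2356,.045]),w2wpix(Tc,K,[.5475,-.360,.045]))
E
```

```text
t 31.67 pos [ 0.4906 -0.2912  0.1874] err_rot(to straight) [-0.0026 -0.0055 -0.0031] F [-0.7128  0.2982 -0.0213] open 0.0158 j6 0.94
[268.0725 139.2485] [392.3367 135.7947]
```

View pics/w17.png

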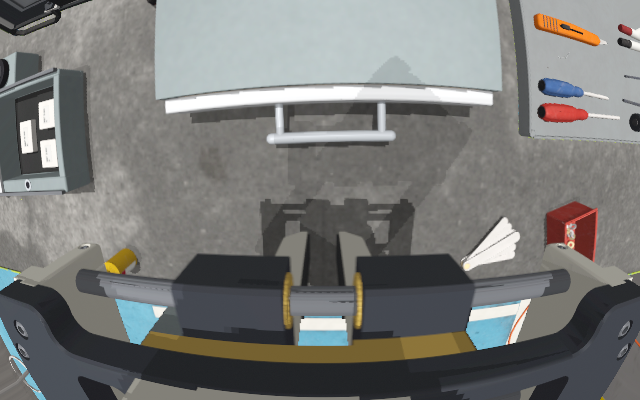

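View pics/t17.png

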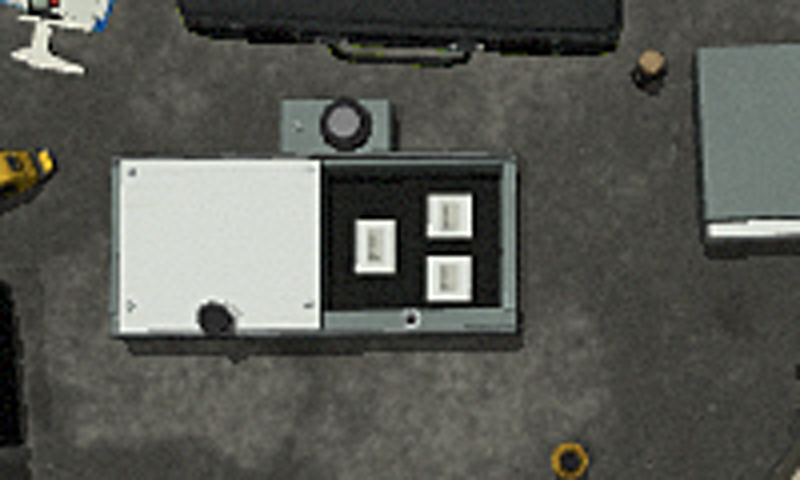

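Call:
{"op": "send_rows", "data": {
  "series": [
    {"wx": 0, "wy": 0, "wz": 0, "dx": 0.1, "dy": 2, "dz": 0, "fingers": 80},
    {"wx": 0, "wy": 0, "wz": 0, "dx": 0.1, "dy": 3.6, "dz": 0, "fingers": 80},
    {"wx": 0, "wy": 0, "wz": 0, "dx": 0.1, "dy": 3.6, "dz": 0, "fingers": 80},
    {"wx": 0, "wy": 0, "wz": 0, "dx": 0.1, "dy": 3.6, "dz": 0, "fingers": 80},
    {"wx": 0, "wy": 0, "wz": 0, "dx": 0.1, "dy": 3.6, "dz": 0, "fingers": 80},
    {"wx": 0, "wy": 0, "wz": 0, "dx": 0.1, "dy": 3.6, "dz": 0, "fingers": 80},
    {"wx": 0, "wy": 0, "wz": 0, "dx": 0.1, "dy": 3.6, "dz": 0, "fingers": 80},
    {"wx": 0, "wy": 0, "wz": 0, "dx": 0.1, "dy": 3.6, "dz": 0, "fingers": 80},
    {"wx": 0, "wy": 0, "wz": 0, "dx": 0.1, "dy": 3.6, "dz": 0, "fingers": 80},
    {"wx": 0, "wy": 0, "wz": 0, "dx": 0.1, "dy": 3.6, "dz": 0, "fingers": 80},
    {"wx": 0, "wy": 0, "wz": 0, "dx": 0.1, "dy": 3.6, "dz": 0, "fingers": 80},
    {"wx": 0, "wy": 0, "wz": 0, "dx": 0.1, "dy": 3.6, "dz": 0, "fingers": 80},
    {"wx": 0, "wy": 0, "wz": 0, "dx": 0.1, "dy": 3.6, "dz": 0, "fingers": 80},
    {"wx": 0, "wy": 0, "wz": 0, "dx": 0.1, "dy": 3.6, "dz": 0, "fingers": 80},
    {"wx": 0, "wy": 0, "wz": 0, "dx": 0.1, "dy": 3.6, "dz": 0, "fingers": 80},
    {"wx": 0, "wy": 0, "wz": 0, "dx": 0.1, "dy": 3.6, "dz": 0, "fingers": 80},
    {"wx": 0, "wy": 0, "wz": 0, "dx": 0, "dy": 0, "dz": 0, "fingers": 80},
    {"wx": 0, "wy": 0, "wz": 0, "dx": 0, "dy": 0, "dz": 0, "fingers": 80}
  ]
}}

```text
t: 33.27
tool_pos: [0.4834, 0.2961, 0.1565]
orientation: [-3.139, -0.007, 0.078]
force: [-0.3, -0.0, 0.2]
opening: 0.0639
```

```bash
python3 st.py
```

```text
t 33.27 pos [0.4834 0.2961 0.1565] err_rot(to straight) [-0.0012 -0.0499 -0.0043] F [-0.287  -0.0075  0.2241] open 0.0639 j6 2.01
```

Call:
{"op": "send_rows", "data": {
  "series": [
    {"wx": 0, "wy": -0.05, "wz": 0, "dx": 1.2, "dy": 0.5, "dz": -1.5, "fingers": 80},
    {"wx": 0, "wy": 0, "wz": 0, "dx": 1.2, "dy": 0.5, "dz": -2, "fingers": 80},
    {"wx": 0, "wy": 0, "wz": 0, "dx": 0, "dy": 0, "dz": -1.5, "fingers": 80},
    {"wx": 0, "wy": 0, "wz": 0, "dx": 0, "dy": 0, "dz": 0, "fingers": 80},
    {"wx": 0, "wy": 0, "wz": 0, "dx": 0, "dy": 0, "dz": 0, "fingers": 80}
  ]
}}

```text
t: 33.68
tool_pos: [0.5049, 0.3033, 0.0995]
orientation: [3.138, 0.009, -0.009]
force: [-0.4, -0.0, 0.2]
opening: 0.0641
```

```bash
python3 - <<'E'
from det import *
show()
Tc,K=wpose(); im=robot.read_camera("wrist"); save("w18",im)
print(w2wpix(Tc,K,[.507,.305,.095]))
E
```

```text
t 33.68 pos [0.5049 0.3033 0.0995] err_rot(to straight) [ 0.0035 -0.0055 -0.0057] F [-0.4138 -0.027   0.1794] open 0.0641 j6 2.02
[320.4833 241.016 ]
```

View pics/w18.png

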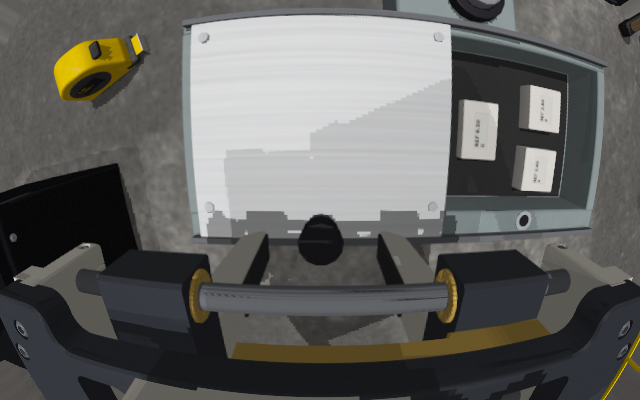

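Knob at (321,240), as predicted; blocks untouched. Descend and grip.

Call:
{"op": "send_rows", "data": {
  "series": [
    {"wx": 0.003, "wy": -0.005, "wz": 0, "dx": 0.2, "dy": 0.2, "dz": -1.5, "fingers": 80},
    {"wx": 0, "wy": 0, "wz": 0, "dx": 0, "dy": 0, "dz": -1.2, "fingers": 80},
    {"wx": 0, "wy": 0, "wz": 0, "dx": 0, "dy": 0, "dz": 0, "fingers": 80},
    {"wx": 0, "wy": 0, "wz": 0, "dx": 0, "dy": 0, "dz": 0, "fingers": 80}
  ]
}}

```text
t: 34.07
tool_pos: [0.508, 0.3036, 0.0745]
orientation: [-3.141, -0.005, -0.002]
force: [0.6, 0.3, 1.0]
opening: 0.0641
```

```bash
python3 st.py
```

```text
t 34.07 pos [0.508  0.3036 0.0745] err_rot(to straight) [-0.0002  0.0012 -0.0031] F [0.6396 0.3054 1.0052] open 0.0641 j6 2.02
```

Call:
{"op": "send_rows", "data": {
  "series": [
    {"wx": 0, "wy": 0, "wz": 0, "dx": -0.1, "dy": 0.1, "dz": -0.6, "fingers": 80},
    {"wx": 0, "wy": 0, "wz": 0, "dx": 0, "dy": 0, "dz": -0.3, "fingers": 120},
    {"wx": 0, "wy": 0, "wz": 0, "dx": 0, "dy": 0, "dz": 0, "fingers": 255},
    {"wx": 0, "wy": 0, "wz": 0, "dx": 0, "dy": 0, "dz": 0, "fingers": 255},
    {"wx": 0, "wy": 0, "wz": 0, "dx": 0, "dy": 0, "dz": 0, "fingers": 255},
    {"wx": 0, "wy": 0, "wz": 0, "dx": 0, "dy": 0, "dz": 0, "fingers": 255},
    {"wx": 0, "wy": 0, "wz": 0, "dx": 0, "dy": 0, "dz": 0, "fingers": 255},
    {"wx": 0, "wy": 0, "wz": 0, "dx": 0, "dy": 0, "dz": 0, "fingers": 255},
    {"wx": 0, "wy": 0, "wz": 0, "dx": 0, "dy": 0, "dz": 0, "fingers": 255}
  ],
  "newtons": 40
}}

```text
t: 34.82
tool_pos: [0.5085, 0.3052, 0.0682]
orientation: [-3.14, -0.005, -0.007]
force: [-0.9, 0.0, -1.6]
opening: 0.0257
```

```bash
python3 st.py
```

```text
t 34.82 pos [0.5085 0.3052 0.0682] err_rot(to straight) [-0.0017  0.0047 -0.0031] F [-0.8704  0.0133 -1.6345] open 0.0257 j6 2.02
```

Call:
{"op": "send_rows", "data": {
  "series": [
    {"wx": 0, "wy": 0, "wz": 0, "dx": 0, "dy": 0, "dz": 0.6, "fingers": 255},
    {"wx": 0, "wy": 0, "wz": 0, "dx": 0, "dy": 0, "dz": 0.5, "fingers": 255},
    {"wx": 0, "wy": 0, "wz": 0, "dx": 0, "dy": 0, "dz": 0, "fingers": 255}
  ]
}}

```text
t: 35.07
tool_pos: [0.5084, 0.3049, 0.079]
orientation: [-3.14, -0.005, -0.007]
force: [2.3, 1.3, -5.1]
opening: 0.026
```

```bash
python3 st.py
```

```text
t 35.07 pos [0.5084 0.3049 0.079 ] err_rot(to straight) [-0.0014  0.0043 -0.0029] F [ 2.3411  1.2992 -5.0598] open 0.0260 j6 2.02
```

Call:
{"op": "send_rows", "data": {
  "series": [
    {"wx": 0, "wy": 0, "wz": 0, "dx": 0, "dy": -1.0, "dz": 0.05, "fingers": 255},
    {"wx": 0, "wy": 0, "wz": 0, "dx": 0, "dy": -2.0, "dz": 0, "fingers": 255},
    {"wx": 0, "wy": 0, "wz": 0, "dx": 0, "dy": -2.0, "dz": 0, "fingers": 255},
    {"wx": 0, "wy": 0, "wz": 0, "dx": 0, "dy": -2.0, "dz": 0, "fingers": 255}
  ]
}}

```text
t: 35.4
tool_pos: [0.5088, 0.2375, 0.0799]
orientation: [-3.135, -0.012, -0.012]
force: [5.2, 2.4, -5.9]
opening: 0.0257
```

```bash
python3 st.py
```

```text
t 35.40 pos [0.5088 0.2375 0.0799] err_rot(to straight) [-0.0061  0.0076 -0.0078] F [ 5.2143  2.396  -5.8855] open 0.0257 j6 1.91
```

Call:
{"op": "send_rows", "data": {
  "series": [
    {"wx": -0.006, "wy": 0, "wz": 0, "dx": -0.1, "dy": -2.0, "dz": 0, "fingers": 255},
    {"wx": 0, "wy": 0, "wz": 0, "dx": 0, "dy": -2.0, "dz": 0, "fingers": 255},
    {"wx": 0, "wy": 0, "wz": 0, "dx": 0, "dy": -2.0, "dz": 0, "fingers": 255},
    {"wx": 0, "wy": 0, "wz": 0, "dx": 0, "dy": -2.0, "dz": 0, "fingers": 255},
    {"wx": 0, "wy": 0, "wz": 0, "dx": 0, "dy": -1.0, "dz": 0, "fingers": 255},
    {"wx": 0, "wy": 0, "wz": 0, "dx": 0, "dy": 0, "dz": 0, "fingers": 255}
  ]
}}

```text
t: 35.9
tool_pos: [0.5096, 0.1414, 0.0802]
orientation: [-3.138, -0.009, -0.022]
force: [2.4, -0.5, -6.2]
opening: 0.0259
```

```bash
python3 st.py
```

```text
t 35.90 pos [0.5096 0.1414 0.0802] err_rot(to straight) [-0.0031  0.0141 -0.0055] F [ 2.4201 -0.515  -6.2398] open 0.0259 j6 1.74
```

Call:
{"op": "send_rows", "data": {
  "series": [
    {"wx": 0, "wy": 0.01, "wz": 0, "dx": -0.1, "dy": -0.5, "dz": 0, "fingers": 255},
    {"wx": 0, "wy": 0, "wz": 0, "dx": 0, "dy": -0.3, "dz": 0, "fingers": 255},
    {"wx": 0, "wy": 0, "wz": 0, "dx": 0, "dy": -0.3, "dz": 0, "fingers": 255}
  ]
}}

```text
t: 36.15
tool_pos: [0.5094, 0.1348, 0.0803]
orientation: [-3.13, -0.006, -0.01]
force: [3.4, 18.9, -8.1]
opening: 0.0261
```

```bash
python3 st.py
```

```text
t 36.15 pos [0.5094 0.1348 0.0803] err_rot(to straight) [-0.0113  0.0062 -0.0039] F [ 3.3561 18.9446 -8.0769] open 0.0261 j6 1.72
```

At the shut stop (18.9 N). Lower the plunger and let go.

Call:
{"op": "send_rows", "data": {
  "series": [
    {"wx": 0, "wy": 0, "wz": 0, "dx": 0, "dy": 0.05, "dz": -0.6, "fingers": 255},
    {"wx": 0, "wy": 0, "wz": 0, "dx": 0, "dy": 0, "dz": -0.5, "fingers": 255},
    {"wx": 0, "wy": 0, "wz": 0, "dx": 0, "dy": 0, "dz": -0.2, "fingers": 255},
    {"wx": 0, "wy": 0, "wz": 0, "dx": 0, "dy": 0, "dz": 0, "fingers": 255}
  ]
}}

```text
t: 36.48
tool_pos: [0.5095, 0.1371, 0.0681]
orientation: [-3.131, -0.01, -0.009]
force: [-0.8, -2.4, 1.2]
opening: 0.0262
```

```bash
python3 st.py
```

```text
t 36.48 pos [0.5095 0.1371 0.0681] err_rot(to straight) [-0.0102  0.0059 -0.0061] F [-0.8352 -2.4151  1.1752] open 0.0262 j6 1.72
```

Call:
{"op": "send_rows", "data": {
  "series": [
    {"wx": 0, "wy": 0, "wz": 0, "dx": 0, "dy": 0, "dz": 0, "fingers": 80},
    {"wx": 0, "wy": 0, "wz": 0, "dx": 0, "dy": 0, "dz": 0, "fingers": 80},
    {"wx": 0, "wy": 0, "wz": 0, "dx": 0, "dy": 0, "dz": 0, "fingers": 80},
    {"wx": 0, "wy": 0, "wz": 0, "dx": 0, "dy": 0, "dz": 0, "fingers": 80},
    {"wx": 0, "wy": 0, "wz": 0, "dx": 0, "dy": 0, "dz": 0, "fingers": 80},
    {"wx": 0, "wy": 0, "wz": 0, "dx": 0, "dy": 0, "dz": 1.5, "fingers": 80},
    {"wx": 0, "wy": 0, "wz": 0, "dx": 0, "dy": 0, "dz": 3, "fingers": 80},
    {"wx": 0, "wy": 0, "wz": 0, "dx": 0, "dy": 0, "dz": 3, "fingers": 80},
    {"wx": 0, "wy": 0, "wz": 0, "dx": 0, "dy": 0, "dz": 3, "fingers": 255},
    {"wx": 0, "wy": 0, "wz": 0, "dx": -1, "dy": 0, "dz": 1, "fingers": 255},
    {"wx": 0, "wy": 0, "wz": 0, "dx": -1, "dy": 0, "dz": 0, "fingers": 255},
    {"wx": 0, "wy": 0, "wz": 0, "dx": 0, "dy": 0, "dz": 0, "fingers": 255}
  ]
}}

```text
t: 37.48
tool_pos: [0.4864, 0.1383, 0.1877]
orientation: [-3.131, -0.011, -0.003]
force: [-0.2, -0.5, 0.1]
opening: 0.0417
```

```bash
python3 - <<'E'
from det import *
show()
Tc,K=wpose(); im=robot.read_camera("wrist"); save("w19",im)
np.savez("w19.npz",Tc=Tc,K=K)
for p in ([.507,.136,.095],[.678,.1947,.078]): print(w2wpix(Tc,K,p))
im=robot.read_camera("side"); save("s19",im,(240,180,400,290),5)
E
```

```text
t 37.48 pos [0.4864 0.1383 0.1877] err_rot(to straight) [-0.0109  0.0021 -0.0068] F [-0.2125 -0.5202  0.0595] open 0.0417 j6 1.73
[327.202  181.1272]
[264.1704  -4.6183]
```

View pics/w19.png

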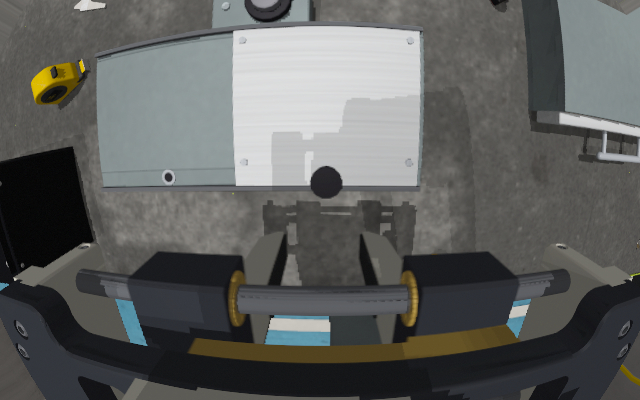

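View pics/s19.png

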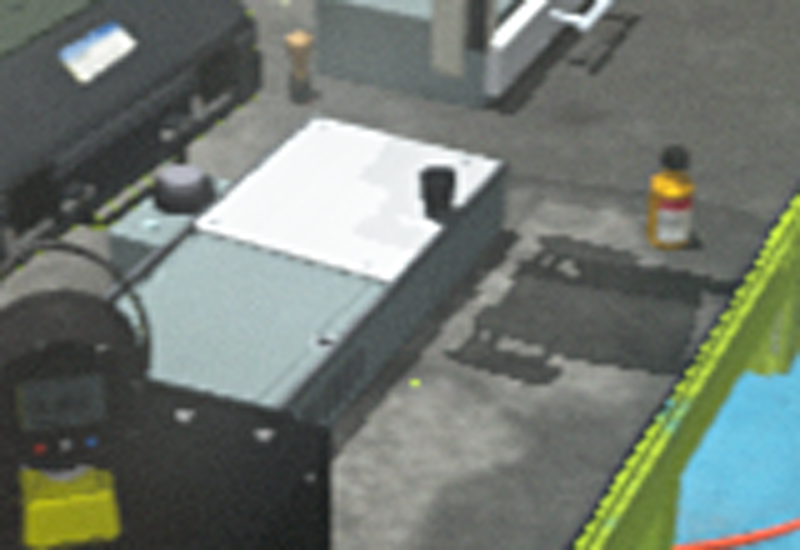

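```bash
python3 - <<'E'
from h import *
a=cv2.imread("pics/side0.png")[180:290,240:400]; a=cv2.resize(a,None,fx=5,fy=5,interpolation=cv2.INTER_CUBIC)
b=cv2.imread("pics/s19.png")
g=np.hstack([x[130:260,340:540] for x in(a,b)]); cv2.imwrite("pics/cmp.png",cv2.resize(g,None,fx=2,fy=2))
ga,gb=[cv2.cvtColor(x,cv2.COLOR_BGR2GRAY)[140:240,400:480] for x in(a,b)]
for n,g in(("0",ga),("19",gb)):
    m=g<60; ys,xs=np.nonzero(m); print(n,ys.min(),ys.max(),xs.min(),xs.max(),m.sum(),ys.mean(),xs.mean())
E
```

```text
0 32 72 27 51 609 51.23645320197044 38.98686371100164
19 32 76 26 51 743 51.703903095558545 38.01211305518169
```

View pics/cmp.png

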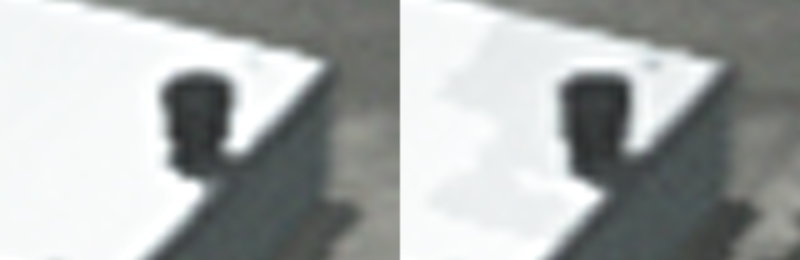

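Call:
{"op": "send_rows", "data": {
  "series": [
    {"wx": -0.01, "wy": 0.002, "wz": 0, "dx": 3, "dy": 0.9, "dz": -0.3, "fingers": 255},
    {"wx": 0, "wy": 0, "wz": 0, "dx": 3.5, "dy": 1, "dz": -0.3, "fingers": 255},
    {"wx": 0, "wy": 0, "wz": 0, "dx": 3.5, "dy": 1, "dz": -0.3, "fingers": 255},
    {"wx": 0, "wy": 0, "wz": 0, "dx": 3.5, "dy": 1, "dz": -0.3, "fingers": 255},
    {"wx": 0, "wy": 0, "wz": 0, "dx": 3.0, "dy": 1, "dz": -0.3, "fingers": 255},
    {"wx": 0, "wy": 0, "wz": 0, "dx": 0, "dy": 0, "dz": 0, "fingers": 255},
    {"wx": 0, "wy": 0, "wz": 0, "dx": 0, "dy": 0, "dz": 0, "fingers": 255}
  ]
}}

```text
t: 38.17
tool_pos: [0.6549, 0.1876, 0.156]
orientation: [3.138, 0.009, -0.027]
force: [-0.8, -0.2, -0.2]
opening: 0.0005
```

```bash
python3 - <<'E'
from det import *
show()
Tc,K=wpose(); im=robot.read_camera("wrist"); save("w20",im)
print(w2wpix(Tc,K,[.678,.1947,.078]))
for u,v in [(300,205)]: print(wpix2w(Tc,K,u,v,.078))
E
```

```text
t 38.17 pos [0.6549 0.1876 0.156 ] err_rot(to straight) [ 0.0034 -0.0169 -0.0058] F [-0.7531 -0.1663 -0.2246] open 0.0005 j6 1.77
[314.19   179.7846]
[0.6569 0.2063 0.078 ]
```

View pics/w20.png

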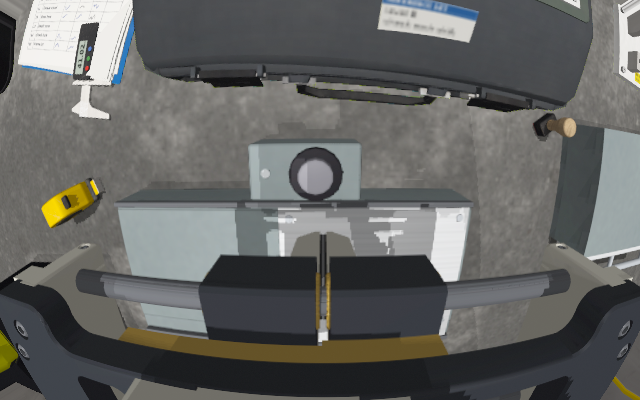

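```bash
python3 - <<'E'
from det import *
Tc,K=wpose()
print(wpix2w(Tc,K,316,174,.078))
for z in(.05,.1,.15): print(z,wpix2w(Tc,K,350,85,z),wpix2w(Tc,K,350,100,z))
for p in[(265,150),(265,152)]:
    for z in(0,.05,.1,.15): print(p,z,pix2w("top",*p,z))
# side: suitcase front-left-bottom corner & top
for z in (0,):
    p=pix2w("side",150+240/3,180+185/3,z); print(p)
    for zz in(.05,.08,.1,.12,.15): print(zz,w2pix("side",[p[0],p[1],zz]))
E
```

```text
[0.68183173 0.19297646 0.078     ]
0.05 [0.75494234 0.16472188 0.05      ] [0.74179353 0.16457296 0.05      ]
0.1 [0.75019099 0.16919999 0.1       ] [0.73948263 0.16907871 0.1       ]
0.15 [0.74543965 0.17367811 0.15      ] [0.73717172 0.17358447 0.15      ]
(265, 150) 0 [0.77063044 0.20668292 0.        ]
(265, 150) 0.05 [0.75875094 0.20126258 0.05      ]
(265, 150) 0.1 [0.74687144 0.19584224 0.1       ]
(265, 150) 0.15 [0.73499194 0.1904219  0.15      ]
(265, 152) 0 [0.76297667 0.20664047 0.        ]
(265, 152) 0.05 [0.75132485 0.20122139 0.05      ]
(265, 152) 0.1 [0.73967304 0.19580232 0.1       ]
(265, 152) 0.15 [0.72802123 0.19038324 0.15      ]
[0.79439351 0.316936   0.        ]
0.05 [228.66748125 229.55976585]
0.08 [227.84621885 222.09800041]
0.1 [227.28933729 217.03832694]
0.12 [226.72477613 211.90887874]
0.15 [225.86318402 204.08068852]
```

Call:
{"op": "send_rows", "data": {
  "series": [
    {"wx": 0.003, "wy": -0.017, "wz": 0, "dx": 1.4, "dy": 0.3, "dz": -1.5, "fingers": 255},
    {"wx": 0, "wy": 0, "wz": 0, "dx": 1.1, "dy": 0.3, "dz": -1.5, "fingers": 255},
    {"wx": 0, "wy": 0, "wz": 0, "dx": 0, "dy": 0, "dz": -1, "fingers": 255},
    {"wx": 0, "wy": 0, "wz": 0, "dx": 0, "dy": 0, "dz": 0, "fingers": 255},
    {"wx": 0, "wy": 0, "wz": 0, "dx": 0, "dy": 0, "dz": 0, "fingers": 255}
  ]
}}

```text
t: 38.63
tool_pos: [0.6763, 0.1922, 0.1143]
orientation: [3.141, 0.008, -0.003]
force: [0.8, -0.5, 0.7]
opening: 0.0002
```

```bash
python3 - <<'E'
from det import *
show()
Tc,K=wpose(); im=robot.read_camera("wrist"); save("w21",im)
print(w2wpix(Tc,K,[.680,.1940,.078]))
E
```

```text
t 38.63 pos [0.6763 0.1922 0.1143] err_rot(to straight) [ 0.0009 -0.0019 -0.0053] F [ 0.8003 -0.4572  0.6798] open 0.0002 j6 1.77
[320.5988 221.1019]
```

View pics/w21.png

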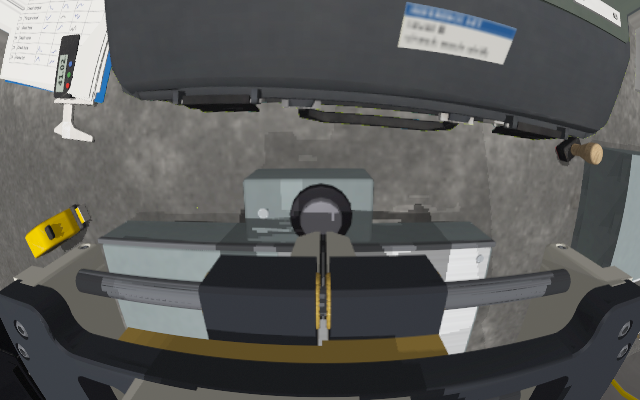

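Call:
{"op": "send_rows", "data": {
  "series": [
    {"wx": 0, "wy": 0, "wz": 0, "dx": 0.5, "dy": 0.1, "dz": -1.2, "fingers": 255},
    {"wx": 0, "wy": 0, "wz": 0, "dx": 0, "dy": 0, "dz": -1.2, "fingers": 255},
    {"wx": 0, "wy": 0, "wz": 0, "dx": 0, "dy": 0, "dz": 0, "fingers": 255}
  ]
}}

```text
t: 38.93
tool_pos: [0.6821, 0.1932, 0.0924]
orientation: [3.142, 0.008, 0.004]
force: [-0.9, -0.8, -1.1]
opening: 0.0002
```

```bash
python3 st.py
```

```text
t 38.93 pos [0.6821 0.1932 0.0924] err_rot(to straight) [ 0.0001  0.0027 -0.0053] F [-0.8536 -0.7798 -1.0729] open 0.0002 j6 1.77
```

Call:
{"op": "send_rows", "data": {
  "series": [
    {"wx": 0, "wy": 0.002, "wz": 0, "dx": 0, "dy": 0, "dz": -1.0, "fingers": 255},
    {"wx": 0, "wy": 0, "wz": 0, "dx": 0, "dy": 0, "dz": -0.6, "fingers": 255},
    {"wx": 0, "wy": 0, "wz": 0, "dx": 0, "dy": 0, "dz": -0.4, "fingers": 255}
  ]
}}

```text
t: 39.18
tool_pos: [0.6828, 0.1934, 0.0722]
orientation: [-3.141, -0.008, -0.004]
force: [0.7, -0.1, 9.0]
opening: 0.0006
```

```bash
python3 st.py
```

```text
t 39.18 pos [0.6828 0.1934 0.0722] err_rot(to straight) [-0.0004  0.0029 -0.0054] F [ 0.6675 -0.068   9.0221] open 0.0006 j6 1.77
```

Call:
{"op": "send_rows", "data": {
  "series": [
    {"wx": 0, "wy": 0, "wz": 0, "dx": 0, "dy": 0, "dz": -0.2, "fingers": 255},
    {"wx": 0, "wy": 0, "wz": 0, "dx": 0, "dy": 0, "dz": -0.2, "fingers": 255},
    {"wx": 0, "wy": 0, "wz": 0, "dx": 0, "dy": 0, "dz": -0.1, "fingers": 255}
  ]
}}

```text
t: 39.43
tool_pos: [0.6831, 0.1935, 0.0725]
orientation: [-3.141, -0.009, -0.006]
force: [-2.1, -0.7, 4.1]
opening: 0.0
```

```bash
python3 st.py
```

```text
t 39.43 pos [0.6831 0.1935 0.0725] err_rot(to straight) [-0.0003  0.0037 -0.0057] F [-2.0645 -0.7064  4.0556] open 0.0000 j6 1.77
```

Call:
{"op": "send_rows", "data": {
  "series": [
    {"wx": 0, "wy": 0, "wz": 0, "dx": 0, "dy": 0, "dz": 1.5, "fingers": 255},
    {"wx": 0, "wy": 0, "wz": 0, "dx": 0, "dy": 0, "dz": 3, "fingers": 255},
    {"wx": 0, "wy": 0, "wz": 0, "dx": 0, "dy": 0, "dz": 3, "fingers": 255},
    {"wx": 0, "wy": 0, "wz": 0, "dx": -1, "dy": 0, "dz": 3, "fingers": 255},
    {"wx": 0, "wy": 0, "wz": 0, "dx": -3, "dy": -0.5, "dz": 2, "fingers": 255},
    {"wx": 0, "wy": 0, "wz": 0, "dx": -4, "dy": -0.5, "dz": 0, "fingers": 255},
    {"wx": 0, "wy": 0, "wz": 0, "dx": -4, "dy": -0.5, "dz": 0, "fingers": 255},
    {"wx": 0, "wy": 0, "wz": 0, "dx": -4, "dy": -0.5, "dz": 0, "fingers": 255},
    {"wx": 0, "wy": 0, "wz": 0, "dx": -3, "dy": -3, "dz": 0, "fingers": 255},
    {"wx": 0, "wy": 0, "wz": 0, "dx": 0, "dy": 0, "dz": 0, "fingers": 255},
    {"wx": 0, "wy": 0, "wz": 0, "dx": 0, "dy": 0, "dz": 0, "fingers": 255}
  ]
}}

```text
t: 40.35
tool_pos: [0.4831, 0.1422, 0.1961]
orientation: [-3.141, -0.01, -0.002]
force: [-0.1, -0.2, 0.8]
opening: 0.0006
```

```bash
python3 - <<'E'
from det import *
show()
im=robot.read_camera("wrist"); save("w22",im)
im=robot.read_camera("side"); save("s22",im,(240,140,400,290),5)
im=robot.read_camera("top"); save("t22",im,(170,120,470,290),2.6)
E
```

```text
t 40.35 pos [0.4831 0.1422 0.1961] err_rot(to straight) [-0.0001  0.0012 -0.0065] F [-0.1038 -0.1664  0.7861] open 0.0006 j6 1.75
```

View pics/w22.png

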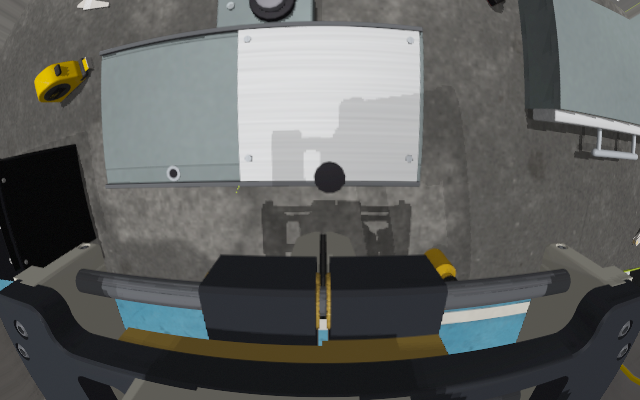

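View pics/t22.png

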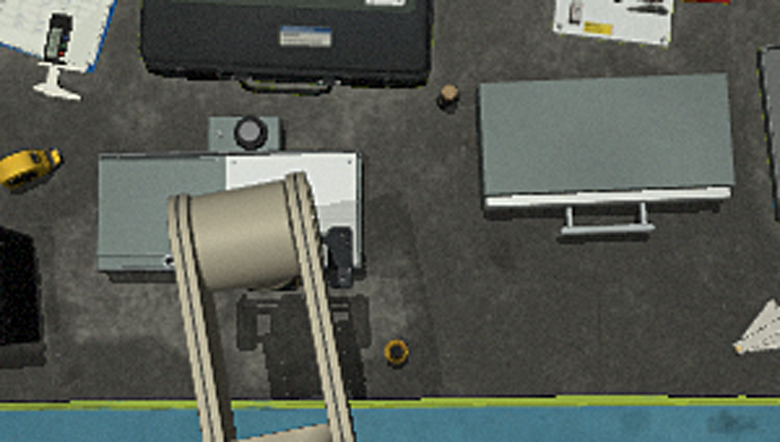

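View pics/s22.png

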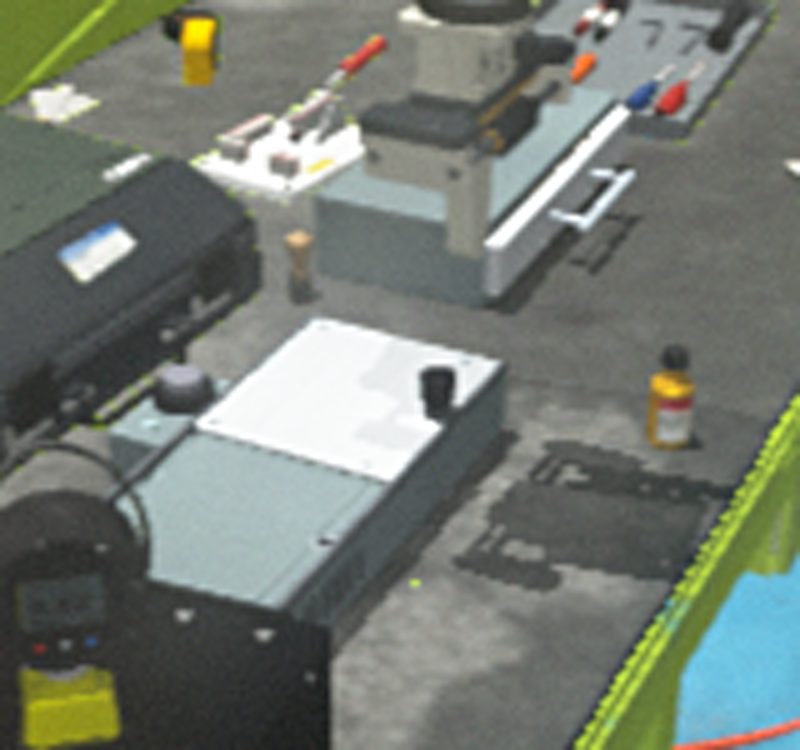

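The press force fell back to 4 N at the end, so the full stroke isn't certain. A second, firmer press is harmless with the hatch shut.

Call:
{"op": "send_rows", "data": {
  "series": [
    {"wx": 0, "wy": 0, "wz": 0, "dx": 3, "dy": 1.3, "dz": 0, "fingers": 255},
    {"wx": 0, "wy": 0, "wz": 0, "dx": 3.5, "dy": 1.3, "dz": 0, "fingers": 255},
    {"wx": 0, "wy": 0, "wz": 0, "dx": 3.5, "dy": 1.3, "dz": 0, "fingers": 255},
    {"wx": 0, "wy": 0, "wz": 0, "dx": 3.5, "dy": 1, "dz": 0, "fingers": 255},
    {"wx": 0, "wy": 0, "wz": 0, "dx": 3.5, "dy": 0.2, "dz": -1, "fingers": 255},
    {"wx": 0, "wy": 0, "wz": 0, "dx": 2, "dy": 0, "dz": -2, "fingers": 255},
    {"wx": 0, "wy": 0, "wz": 0, "dx": 0.5, "dy": 0, "dz": -2, "fingers": 255},
    {"wx": 0, "wy": 0, "wz": 0, "dx": 0, "dy": 0, "dz": -1, "fingers": 255},
    {"wx": 0, "wy": 0, "wz": 0, "dx": 0, "dy": 0, "dz": 0, "fingers": 255}
  ]
}}

```text
t: 41.25
tool_pos: [0.6976, 0.2007, 0.1273]
orientation: [-3.141, -0.013, -0.006]
force: [0.4, -0.2, -0.6]
opening: 0.0005
```

```bash
python3 st.py
```

```text
t 41.25 pos [0.6976 0.2007 0.1273] err_rot(to straight) [-0.001   0.0039 -0.0082] F [ 0.3933 -0.1573 -0.629 ] open 0.0005 j6 1.77
```

Call:
{"op": "send_rows", "data": {
  "series": [
    {"wx": 0, "wy": 0.003, "wz": 0, "dx": -1.4, "dy": -0.7, "dz": -1, "fingers": 255},
    {"wx": 0, "wy": 0, "wz": 0, "dx": -0.2, "dy": 0, "dz": -1.5, "fingers": 255},
    {"wx": 0, "wy": 0, "wz": 0, "dx": 0, "dy": 0, "dz": -1, "fingers": 255},
    {"wx": 0, "wy": 0, "wz": 0, "dx": 0, "dy": 0, "dz": 0, "fingers": 255}
  ]
}}

```text
t: 41.58
tool_pos: [0.6812, 0.1946, 0.0911]
orientation: [-3.141, -0.014, 0.0]
force: [-0.5, 0.2, -0.1]
opening: 0.0005
```

```bash
python3 st.py
```

```text
t 41.58 pos [0.6812 0.1946 0.0911] err_rot(to straight) [-0.001  -0.0003 -0.009 ] F [-0.4663  0.2252 -0.111 ] open 0.0005 j6 1.77
```

Call:
{"op": "send_rows", "data": {
  "series": [
    {"wx": 0, "wy": 0, "wz": 0, "dx": 0, "dy": 0, "dz": -1.0, "fingers": 255},
    {"wx": 0, "wy": 0, "wz": 0, "dx": 0, "dy": 0, "dz": -0.7, "fingers": 255},
    {"wx": 0, "wy": 0, "wz": 0, "dx": 0, "dy": 0, "dz": -0.7, "fingers": 255},
    {"wx": 0, "wy": 0, "wz": 0, "dx": 0, "dy": 0, "dz": -0.7, "fingers": 255}
  ]
}}

```text
t: 41.92
tool_pos: [0.6841, 0.1957, 0.0711]
orientation: [-3.139, -0.015, -0.011]
force: [-38.9, -9.1, 72.2]
opening: 0.0004
```

```bash
python3 st.py
```

```text
t 41.92 pos [0.6841 0.1957 0.0711] err_rot(to straight) [-0.002   0.0072 -0.0099] F [-38.937   -9.1442  72.1904] open 0.0004 j6 1.77
```

The button is firmly bottomed, at 72 N on the wrist (limit 120 N). I'm backing off now.

Call:
{"op": "send_rows", "data": {
  "series": [
    {"wx": 0, "wy": 0, "wz": 0, "dx": 0, "dy": 0, "dz": 1.0, "fingers": 255},
    {"wx": 0, "wy": 0, "wz": 0, "dx": 0, "dy": 0, "dz": 3, "fingers": 255},
    {"wx": 0, "wy": 0, "wz": 0, "dx": 0, "dy": 0, "dz": 3, "fingers": 255},
    {"wx": 0, "wy": 0, "wz": 0, "dx": -1, "dy": 0, "dz": 3, "fingers": 255},
    {"wx": 0, "wy": 0, "wz": 0, "dx": -3, "dy": -1, "dz": 2, "fingers": 255},
    {"wx": 0, "wy": 0, "wz": 0, "dx": -3, "dy": -3, "dz": 0, "fingers": 255},
    {"wx": 0, "wy": 0, "wz": 0, "dx": -3, "dy": -3, "dz": 0, "fingers": 255},
    {"wx": 0, "wy": 0, "wz": 0, "dx": -3, "dy": -3, "dz": 0, "fingers": 255},
    {"wx": 0, "wy": 0, "wz": 0, "dx": -3, "dy": -3, "dz": 0, "fingers": 255},
    {"wx": 0, "wy": 0, "wz": 0, "dx": 0, "dy": -4, "dz": 0, "fingers": 255},
    {"wx": 0, "wy": 0, "wz": 0, "dx": 0, "dy": -4, "dz": 0, "fingers": 255},
    {"wx": 0, "wy": 0, "wz": 0, "dx": 0, "dy": -4, "dz": 0, "fingers": 255},
    {"wx": 0, "wy": 0, "wz": 0, "dx": 0, "dy": 0, "dz": 0, "fingers": 255},
    {"wx": 0, "wy": 0, "wz": 0, "dx": 0, "dy": 0, "dz": 0, "fingers": 255}
  ]
}}

```text
t: 43.08
tool_pos: [0.5209, -0.0594, 0.206]
orientation: [-3.139, -0.023, -0.047]
force: [0.4, 0.0, 0.3]
opening: 0.0004
```

```bash
python3 - <<'E'
from det import *
show()
im=robot.read_camera("side"); save("s23",im,(240,140,400,290),5)
im=robot.read_camera("top"); save("t23",im,(170,120,470,290),2.6)
E
```

```text
t 43.08 pos [ 0.5209 -0.0594  0.206 ] err_rot(to straight) [-0.0026  0.03   -0.0146] F [0.3761 0.0288 0.3058] open 0.0004 j6 1.34
```

View pics/s23.png

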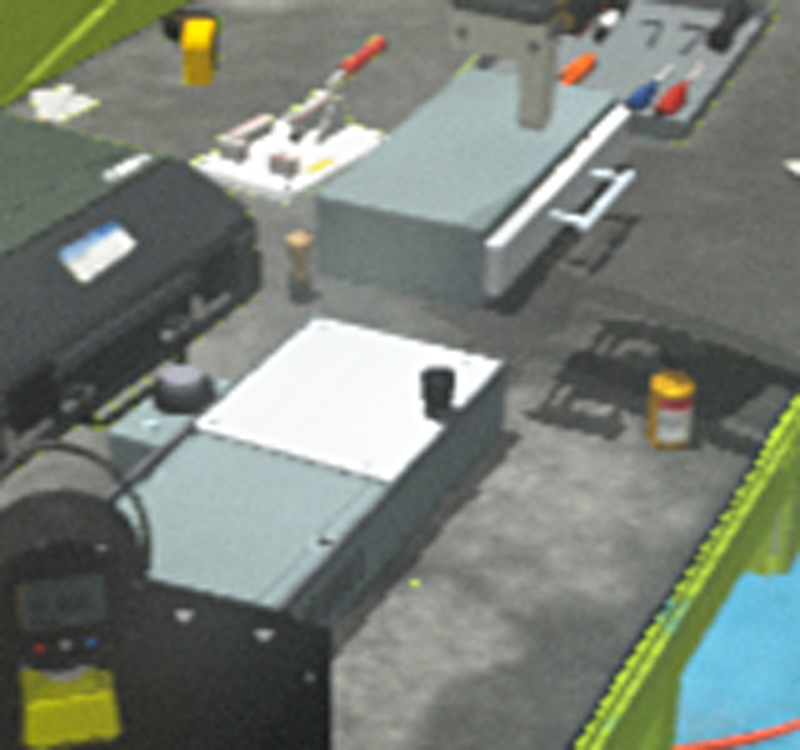

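View pics/t23.png

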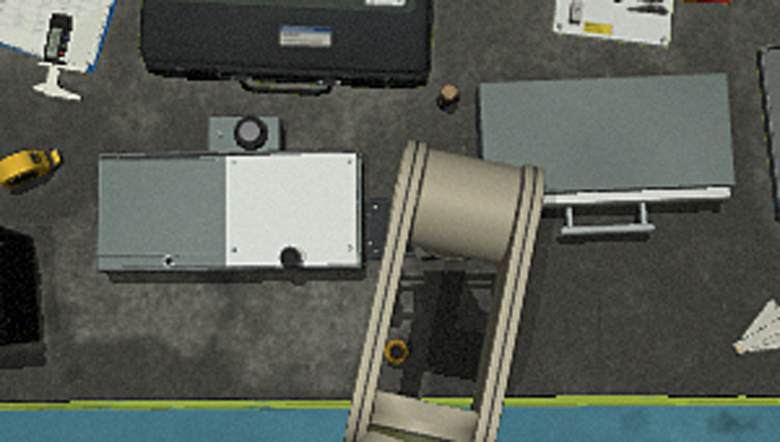

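```bash
python3 - <<'E'
from h import *
robot.close_job()
print(robot.read_state()["t"])
E
```

```text
the job is handed in; nothing more can be done
the job is handed in; nothing more can be done
```

The job is done and handed in at about 43 s of robot time; no verdict was reported.

**What I did:** I unlocked and opened the hatch and pulled the drawer open. It held three blocks: two 40 x 40 mm and one 35 x 50 mm. I laid each flat on its own spot on the chamber floor, shut the drawer, shut the hatch with the plunger home, and then pressed and released the start button.

**Last checks:**
- **Blocks:** in the last pictures before the hatch was shut, all three lay flat and separate, well inside the limits. They couldn't be seen after that.
- **Drawer and hatch:** both were pushed against their stops, and the pictures match their starting positions. The knob is back at its starting height, so the plunger looks home.
- **Start button:** the first press went down about 5.5 mm, but the force settled at only 4 N, so the full stroke wasn't certain. With the hatch shut I pressed again; the arm went 1 mm further down and bottomed hard at 72 N at the wrist, below the 120 N limit but more than intended. I then withdrew, and in the final pictures the button looks released.
- **Bystanders:** the stamp, oil bottle and tape measure appear unmoved, and the arm is clear of everything.

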